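# Make up a busking kit and a ukulele spares kit in two wooden boxes

### The arm

A 7-joint arm with a two-finger parallel gripper is mounted at the origin on the work surface. World frame = base frame: x ahead of the robot, y to its left, z up, the work surface at z = 0. Lengths are in mm, angles in rad, forces in N, time in s.
With the tool pointing down it reaches from about 425 to 1025 mm from the base axis. Payload 3.6 kg.
Tool frame: the origin (TCP) lies midway between the tips of the shut fingers; the grasp point (between the pads) lies 19 mm behind it; x points along the fingers, y is the direction in which the jaws open and shut, and the axes are right-handed (so a half turn about x gives the same grasp; the last joint's range is limited). The gripper opens to 85 mm and grips with 20 to 120 N. Pads are 22 mm wide; open, the fingers measure 114 mm over their backs; the gripper's body (76 mm by 85 mm) begins 54 mm behind the grasp point. The pads swing forward as they close: fully open they stand 13 mm farther back than shut.
Start: joints at [-1.371, 0.591, 0.048, 1.609, -0.033, 0.943, -0.034], TCP at [209.95, 693.938, 194.602] pointing down, gripper open.
Joint ranges: [-2.69, 2.69], [-0.47, 2.24], [-1.27, 1.36], [0.19, 2.51], [-1.53, 4.68], [0.08, 2.07], [-3.09, 3.09]. Speed limits (rad/s): [2.57, 2.57, 3.14, 3.14, 3.14, 3.14, 3.14].

### API

Orientations are given as a rotation vector (axis times angle).
In Python, from station import monitor, cams, ticket gives the robot as it stands. The module is installed in compiled form; this text tells all that it offers.
- The arm moves only by the shell command python3 -m inch 'ROWS'. ROWS is JSON, a list of rows, each a list of 7 numbers: the shift along the tool's x, y, z in cm, then the turn, a rotation vector about the tool's x, y, z in degrees, then the opening, from 0 (shut) to 1 (fully open). A call has exactly 10 rows; each row is the pose to reach, as a shift and turn from the pose measured when the call began, along the tool's axes at that moment; what a row does not reach only later rows make up. A row lasts 1/10 s, in which the tool goes at most 50 mm and 8.59 degrees, less where a joint would pass 70% of its speed; a pose out of reach is approached as far as the arm can. A call with a gripper value outside its range is refused whole. The fingers move at their own pace and stop on an object; the grip force is fixed at half the most. Time passes only in rows, so rows that repeat a pose let the fingers close, or fill a call up. It gives the time, the measured TCP pose, the force and the opening at its end, in the units of the state.
- monitor.observe(): the state, without advancing time (a new reading comes with each control period).
- cams.get_image(name): name is "scene" or "top" or "wrist"; returns (picture, depth): 420x560x3 uint8, blue, green, red; 420x560 float32, mm along the optical axis (not along the pixel's ray), 0 where there is no reading.
- cams.camera_info(name): a dict with "intrinsics" (3x3 intrinsics, pixels), "pose" (4x4, takes a point from camera to world coordinates). Camera axes: x right, y up, looking along -z (the intrinsics and any distortion apply to the point x, -y, -z); pixel columns grow to the right and rows downward; lengths in mm; the calibration is good to about 2 mm. The wrist camera is an equidistant fisheye: a pixel r from the principal point sees the ray r / f radians off the axis. A picture is of the moment at which its call begins: read the wrist's pose just before it. camera_info takes no time and is no camera call; for the wrist camera it gives the pose at the moment of the call.
- ticket.close_job(): hands the job in, once; it reports no verdict.
Trained networks look in the newest picture that a camera, given by its name, has taken for a name from the list of things; names that differ only in an ending like _2 or _b are one class to them, and where a whole thing is asked for, a point or a joint stands for the part that bears it (a point fixed in the world has none). Each returns a list of dicts, best first, with "confidence" (0 to 1); they miss things now and then, are a little off and sometimes report something else, mostly with a low value. They report only what shows in the picture. A call takes as long as a camera call. They do not tell look-alikes from the thing itself.
- cams.find_in(camera, name): "bbox" ([left, top, right, bottom] in pixels, round what is visible of it).
The state is a dict: "time": time; "q": joint angles; "dq": joint speeds; "tau": joint torques, N m; "eef_pos": TCP position; "orientation": TCP orientation; "force": force on the tool from outside, world axes, zero at the start; "wrist_torque": the same for the moment, N m; "grip_width": finger opening in mm.
Only numpy, scipy, OpenCV 4.12 (cv2) and the standard library are available. Lean on these libraries where they do the work, as an engineer would, in place of code of your own. Each camera call takes 0.05 s, during which the arm holds its last target.

### The job

Make up two kits: the chrome harmonica, the red kazoo and the grey stand clamp go in the large wooden box, the black ukulele bridge and the round white wax tin in the small one. Set each thing down gently, without dropping it, flat on the floor of its box and not on top of another, so that the lids can be slid on later. Leave the blue kazoo and the ceramic frog where they are.

Things in the scene. Friction and masses are not known exactly. Their poses are not given: they have to be found in the camera images.
- harmonica_center (a point): Chrome ten-hole harmonica with a black comb, 102 long, 26 wide, 20 high (mm), to be gripped across its 26 mm width at the middle (grip the black comb, half-way up). For the large box. Lies flat on the table at the start; its own y axis runs along its length, x across it, z up. Origin: its centre, 10 mm above its underside.
- red_kazoo_center (a point): Red metal kazoo, 114 mm long; flattened tube 24 mm wide and 16 mm high at the middle, 30 mm wide at the mouth end (-y), 18 mm at the tail (+y); a round chrome-capped turret on top rises to 26 mm. Grip across the 24 mm width at the middle. For the large box. Lies flat on the table at the start; its own y axis runs along its length, x across it, z up. Origin: its centre, 8 mm (half-way up the tube) above its underside.
- stand_clamp_center (a point): Grey plastic spring-clip clamp for a music stand, lying on its side, 92 mm long, 22 mm high; jaws at -y, flared handles (54 mm over all) at +y, and in the middle a flat-sided block 38 mm wide and 26 mm long: grip across that. It is sprung shut and does not give. For the large box. Lies flat on the table at the start; its own y axis runs along its length, x across it, z up. Origin: its centre, 11 mm above its underside.
- bridge_center (a point): Black nylon spare bridge for a ukulele, 84 long, 22 wide, 12 high (mm); the full 22 mm width is 8 mm high and 62 mm long, ends lower. Grip across the 22 mm width at the middle. For the small box. Lies flat on the table at the start; its own y axis runs along its length, x across it, z up. Origin: its centre, 6 mm above its underside.
- wax_tin_center (a point): Round white tin of wax with a dark seam round its middle, closed, 44 mm across and 20 mm high, upright. For the small box. Origin: its centre, 10 mm above its underside; z up.
- large_box: The larger, dark wooden box, open (its sliding lid lies away at the back), fixed in its place. Inside 140 mm along its x and 250 mm along its y; walls 8 mm thick, floor 6 mm thick, rim 46 mm above the table (the -y end wall 38 mm). Origin: centre of its underside, on the table; z up.
- small_box: The smaller, lighter brown wooden box, open, fixed in its place. Inside 108 mm along its x and 170 mm along its y; walls 7 mm thick, floor 6 mm thick, rim 38 mm above the table (the -y end wall 30 mm). Origin: centre of its underside, on the table; z up.
- blue_kazoo_center (a point): Blue kazoo, of the same shape and size as the red one; not wanted, stays where it lies. Lies flat on the table at the start; its own y axis runs along its length, x across it, z up. Origin: its centre, 8 mm above its underside.
- frog_center (a point): Green glazed ceramic frog ornament, about 68 mm across and 55 mm tall; not wanted, stays where it sits. Origin 26 mm above its underside, on its middle; z up.
Things that resemble listed ones, but are neither listed nor needed, are in the scene too. Leave any purple look-alike of the part that bears red_kazoo_center alone. What is shaped like the part that bears bridge_center but purple is not meant.

How it is judged:
By the outcome, as a careful person would: the job done as asked, in the order asked, and still so for the second after the job is handed in, with the robot touching nothing.
It also fails if it takes over 122 s, if anything falls off the work surface, if the arm or the gripper's body presses on something with over 40 N, if the wrist force passes 120 N, or if a joint passes its speed limit or range.

## Working session

There is one attempt and no reset: what is moved stays moved. The work goes in short steps, Python scripts to look and compute and a shell command to move; the robot and the scene stay as the last step left them, time stands still between calls to the robot, and variables do not carry over. Pictures are saved under pics/ and viewed, and the job is handed in when it is done.

```bash
mkdir -p pics; ls; python3 - <<'E'
from station import monitor, cams
import cv2
s=monitor.observe(); print({k:s[k] for k in('time','eef_pos','orientation','force','grip_width')})
for n in('scene','top'):
    im,d=cams.get_image(n); cv2.imwrite(f'pics/{n}0.png',im)
    ci=cams.camera_info(n); print(n,ci)
E
```

```text
pics
{'time': 0.0, 'eef_pos': array([209.67312955, 693.04931847, 193.43421178]), 'orientation': array([ 0.22872063,  1.55868519, -0.23228219]), 'force': array([-0.18936967,  0.06629701, -0.16580226]), 'grip_width': 85.62213888478236}
scene {'intrinsics': array([[399.53301779,   0.        , 278.56187965],
       [  0.        , 399.53301779, 211.32220411],
       [  0.        ,   0.        ,   1.        ]]), 'pose': array([[-7.93301715e-01, -4.62781473e-01,  3.95608010e-01,
         9.81953389e+02],
       [ 6.08809896e-01, -6.08091344e-01,  5.09485454e-01,
         6.27306198e+02],
       [ 4.78537767e-03,  6.45025756e-01,  7.64145846e-01,
         9.52756064e+02],
       [ 0.00000000e+00,  0.00000000e+00,  0.00000000e+00,
         1.00000000e+00]])}
top {'intrinsics': array([[521.85431994,   0.        , 270.70458003],
       [  0.        , 521.85431994, 210.75001797],
       [  0.        ,   0.        ,   1.        ]]), 'pose': array([[ 1.11995491e-02,  9.93969057e-01, -1.09087502e-01,
         3.69616128e+02],
       [-9.99895778e-01,  1.21262222e-02,  7.83506562e-03,
         1.23996150e+01],
       [ 9.11063207e-03,  1.08988384e-01,  9.94001272e-01,
         1.41619374e+03],
       [ 0.00000000e+00,  0.00000000e+00,  0.00000000e+00,
         1.00000000e+00]])}
```

View pics/scene0.png

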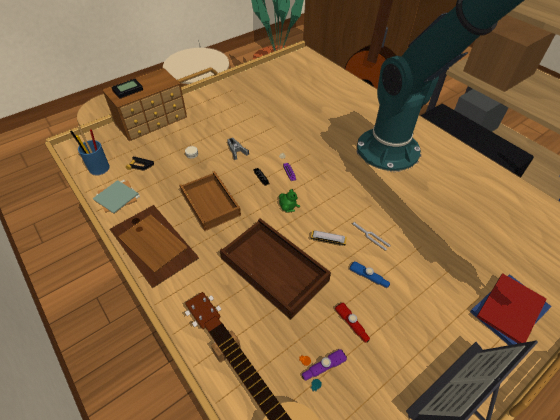

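View pics/top0.png

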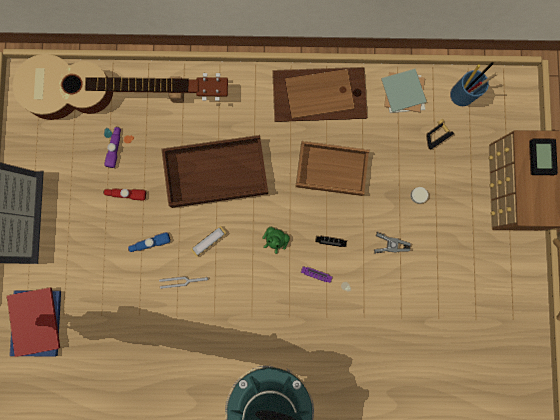

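The top view shows the following:
- **Targets:** harmonica (210,242), red kazoo (125,194), grey clamp (393,243), black bridge (331,240), tin (420,195).
- **Boxes:** large (216,170), small (333,168).
- **Leave alone:** blue kazoo (150,242), frog (275,240), purple kazoo (113,147), purple bridge (316,274).

Next I'll measure these and look at an enlarged crop.

```bash
cat > h.py <<'E'
import numpy as np, cv2
from station import monitor, cams
from scipy.spatial.transform import Rotation as R
def cloud(n):
    im,d=cams.get_image(n); ci=cams.camera_info(n); K=ci['intrinsics']; P=ci['pose']
    v,u=np.mgrid[0:d.shape[0],0:d.shape[1]]
    x=(u-K[0,2])/K[0,0]; y=(v-K[1,2])/K[1,1]
    if n=='wrist':
        r=np.hypot(x,y); s=np.where(r>1e-9,np.tan(np.minimum(r,1.45))/np.maximum(r,1e-9),1); x=x*s;y=y*s
    p=np.stack([x*d,-y*d,-d],-1)@P[:3,:3].T+P[:3,3]
    p[d==0]=np.nan
    return im,d,p
E
python3 - <<'E'
from h import *
im,d,p=cloud('top'); np.save('top_p.npy',p); cv2.imwrite('pics/t1.png',im)
sc=cv2.resize(im[110:310,90:490],None,fx=2,fy=2,interpolation=cv2.INTER_CUBIC); cv2.imwrite('pics/crop1.png',sc)
print('table z', np.nanmedian(p[290:300,200:400,2]))
roi={'harm':(190,222,230,262),'red':(100,180,150,208),'clamp':(368,226,416,260),'bridge':(312,230,350,252),'tin':(408,184,432,207),'blue':(125,228,175,256),'frog':(258,222,292,256)}
hsv=cv2.cvtColor(im,cv2.COLOR_BGR2HSV)
for k,(a,b,c,e) in roi.items():
    q=p[b:e,a:c].reshape(-1,3); m=q[:,2]>6; q=q[m]
    if len(q)<5: print(k,'few',len(q)); continue
    (cx,cy),(w,h),ang=cv2.minAreaRect(q[:,:2].astype(np.float32))
    print(k,len(q),np.round([cx,cy,w,h,ang],1),'mean',q.mean(0).round(1),'zmax',q[:,2].max().round(1))
for k,(a,b,c,e) in {'large':(155,130,278,212),'small':(290,136,378,200)}.items():
    q=p[b:e,a:c].reshape(-1,3); m=q[:,2]>(26); q=q[m]
    (cx,cy),(w,h),ang=cv2.minAreaRect(q[:,:2].astype(np.float32)); print(k,len(q),np.round([cx,cy,w,h,ang],1))
E
```

```text
table z 1.1998224461099198
harm 431 [441.5 165.9 103.8 103.4   2.9] mean [439.9 168.4  18.4] zmax 29.4
red 428 [566.6 399.4  74.5 134.1   0.7] mean [566.3 392.7  16. ] zmax 34.0
clamp 425 [ 443.3 -327.1  127.    88.2   87.4] mean [ 438.4 -324.4   18.9] zmax 34.3
bridge 230 [ 445.3 -162.9   56.8   97.7    0.7] mean [ 445.6 -161.5   10.2] zmax 20.1
tin 236 [ 571.4 -403.1   51.6   63.8   81.5] mean [ 571.6 -399.2   20.1] zmax 29.2
blue 432 [436.9 326.8  72.8 132.1   0.8] mean [435.5 322.8  16.7] zmax 32.1
frog 464 [449.1  -9.9  89.   89.3   0.8] mean [449.  -11.1  30.2] zmax 60.9
large 1255 [628.4 153.8 158.7 266.3   8.9]
small 698 [ 641.4 -163.   184.8  123.4   83.2]
```

View pics/crop1.png

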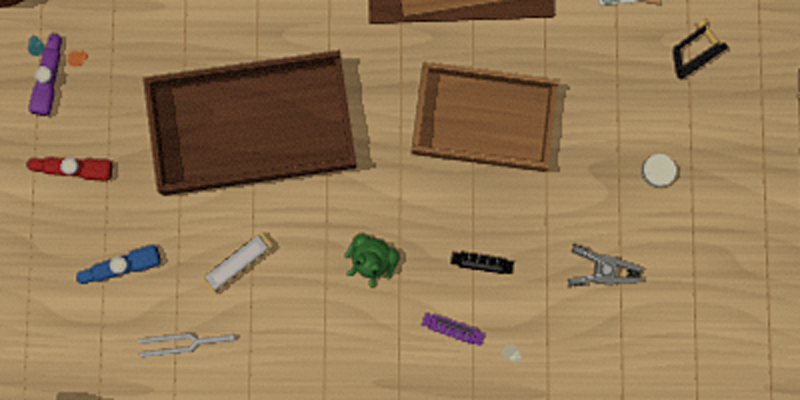

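Identification, all by pixels in the top picture:
- **Kazoos:** red (125,194), blue (150,242) and purple (113,147). The red one is meant.
- **Bridges:** black (331,240) and purple (316,274). The black one is meant.
- **Clamp:** grey (393,243). The black capo-like thing at (440,133) is not it.
- **Harmonica:** chrome (210,242). The fork at (185,282) is not it.

The enlarged crop confirms all four choices.

```bash
cat >> h.py <<'E'
def Rdown(psi):
    c,s=np.cos(np.radians(psi)),np.sin(np.radians(psi))
    return np.array([[0,c,s],[0,s,-c],[-1,0,0]])
def plan(x,y,z,psi):
    s=monitor.observe(); A=R.from_rotvec(s['orientation']).as_matrix()
    t=A.T@(np.array([x,y,z])-s['eef_pos'])/10
    best=None
    for k in (0,180,-180):
        r=np.degrees(R.from_matrix(A.T@Rdown(psi+k)).as_rotvec())
        print('to',(x,y,z,psi+k),'shift cm',t.round(2),'turn',r.round(1))
def st():
    s=monitor.observe(); A=R.from_rotvec(s['orientation']).as_matrix()
    print('t',round(s['time'],2),'pos',s['eef_pos'].round(1),'psi',np.degrees(np.arctan2(A[1,1],A[0,1])).round(1),'tilt',np.degrees(np.arccos(-A[2,0])).round(2),'F',s['force'].round(1),'grip',round(s['grip_width'],1),'q',s['q'].round(2))
def pix2plane(n,u,v,z):
    ci=cams.camera_info(n);K=ci['intrinsics'];P=ci['pose']
    d=np.array([(u-K[0,2])/K[0,0],(v-K[1,2])/K[1,1]])
    r=np.hypot(*d)
    if n=='wrist':
        ray=np.array([d[0]/r*np.sin(r),-d[1]/r*np.sin(r),-np.cos(r)])
    else: ray=np.array([d[0],-d[1],-1])
    w=P[:3,:3]@ray; return P[:3,3]+w*(z-P[2,3])/w[2]
E
python3 - <<'E'
from h import *
st(); plan(441,167,150,40)
im=cv2.imread('pics/t1.png'); hsv=cv2.cvtColor(im,cv2.COLOR_BGR2HSV)
def seg(name,roi,m,z):
    a,b,c,e=roi; mm=np.zeros(m.shape,np.uint8); mm[b:e,a:c]=m[b:e,a:c]
    ys,xs=np.nonzero(mm); w=np.array([pix2plane('top',x,y,z)[:2] for x,y in zip(xs,ys)],np.float32)
    r=cv2.minAreaRect(w); C=np.cov(w.T); ev,V=np.linalg.eigh(C); ax=V[:,1]
    print(name,len(w),'rect',np.round(r[0]+r[1]+(r[2],),1),'mean',w.mean(0).round(1),'axis deg',np.degrees(np.arctan2(ax[1],ax[0])).round(1))
H,S,V=[hsv[...,i].astype(int) for i in range(3)]
red=((H<6)|(H>172))&(S>150); seg('red',(95,180,155,208),red,8)
seg('harm',(188,220,232,262),(S<70)&(V>110),20)
seg('bridge',(310,228,352,254),(V<60),8)
seg('tin',(405,180,435,210),(S<70)&(V>110),20)
seg('clamp',(368,226,416,260),(S<70),15)
seg('blue',(125,228,175,256),(H>95)&(H<125)&(S>120),8)
E
```

```text
t 0.15 pos [209.7 693.3 193.7] psi 73.2 tilt 0.1 F [0.2 0.2 0.1] grip 85.3 q [-1.37  0.59  0.05  1.61 -0.03  0.94 -0.03]
to (441, 167, 150, 40) shift cm [  4.45 -43.67  37.37] turn [33.2  0.   0.1]
to (441, 167, 150, 220) shift cm [  4.45 -43.67  37.37] turn [-1.468e+02 -1.000e-01  0.000e+00]
to (441, 167, 150, -140) shift cm [  4.45 -43.67  37.37] turn [-1.468e+02 -1.000e-01  0.000e+00]
red 273 rect [565.2 399.2 112.   25.7  88.4] mean [566. 392.] axis deg 86.4
harm 295 rect [439.9 168.5  23.3  89.8  38.9] mean [439.9 168.4] axis deg 128.9
bridge 191 rect [ 443.6 -161.8   81.3   19.6   81.2] mean [ 443.6 -162.4] axis deg 81.4
tin 217 rect [ 572.1 -400.9   41.    46.3    0.7] mean [ 571.7 -400.9] axis deg 119.7
clamp 319 rect [ 436.1 -326.6   93.7   54.1   81.8] mean [ 436.5 -325.7] axis deg 82.7
blue 273 rect [434.  328.6  26.4 111.5  16.7] mean [435.3 321.6] axis deg 108.1
```

```bash
python3 -m inch '[[0,-2,1.7,1,0,0,1],[0,-5,4.3,3,0,0,1],[0,-8.5,7.3,5,0,0,1],[0,-12,10.3,8,0,0,1],[0,-15.5,13.3,11,0,0,1],[0,-19,16.3,14,0,0,1],[0,-22.5,19.3,17,0,0,1],[0,-26,22.3,20,0,0,1],[0,-29.5,25.3,23,0,0,1],[0,-33,28.3,26,0,0,1]]'; python3 -c "
from h import *
st(); plan(440,168.4,150,39)"
```

```text
time: 1.15
eef_pos: [385.4, 293.6, 194.3]
orientation: [0.585, 1.49, -0.587]
force: [0.8, -1.0, -0.3]
grip_width: 85.4
t 1.15 pos [385.4 293.6 194.3] psi 47.1 tilt 0.09 F [ 0.8 -1.  -0.3] grip 85.4 q [-0.92  0.3   0.22  2.15 -0.1   0.71  0.18]
to (440, 168.4, 150, 39) shift cm [ 4.45 -5.45 12.52] turn [8.1 0.1 0.1]
to (440, 168.4, 150, 219) shift cm [ 4.45 -5.45 12.52] turn [-1.719e+02 -1.000e-01  1.000e-01]
to (440, 168.4, 150, -141) shift cm [ 4.45 -5.45 12.52] turn [-1.719e+02 -1.000e-01  1.000e-01]
```

```bash
python3 -m inch '[[0.5,-1.4,3,1,0,0,1],[1.2,-2.4,6,3,0,0,1],[2,-3.6,9,5,0,0,1],[3,-4.8,11.5,7,0,0,1],[4,-5.4,12.5,8,0,0,1],[4.4,-5.4,12.5,8.1,0,0,1],[4.4,-5.4,12.5,8.1,0,0,1],[4.4,-5.4,12.5,8.1,0,0,1],[4.4,-5.4,12.5,8.1,0,0,1],[4.4,-5.4,12.5,8.1,0,0,1]]' >/dev/null; python3 - <<'E'
from h import *
st(); im,d,p=cloud('wrist'); cv2.imwrite('pics/w1.png',im); np.savez('w1.npz',d=d,p=p); ci=cams.camera_info('wrist'); print(ci)
E
```

```text
t 2.15 pos [440.1 170.1 150.8] psi 39.1 tilt 0.05 F [-0.3 -0.2 -0.6] grip 85.1 q [-0.67  0.35  0.26  2.21 -0.16  0.59  0.39]
{'intrinsics': array([[325.1922621 ,   0.        , 277.04239129],
       [  0.        , 325.1922621 , 207.32636544],
       [  0.        ,   0.        ,   1.        ]]), 'pose': array([[ 7.76967281e-01, -6.08032422e-01, -1.63151520e-01,
         3.98724804e+02],
       [ 6.29540944e-01,  7.50507845e-01,  2.01037742e-01,
         2.20868880e+02],
       [ 2.09030255e-04, -2.58910310e-01,  9.65901345e-01,
         3.29646650e+02],
       [ 0.00000000e+00,  0.00000000e+00,  0.00000000e+00,
         1.00000000e+00]])}
```

View pics/w1.png

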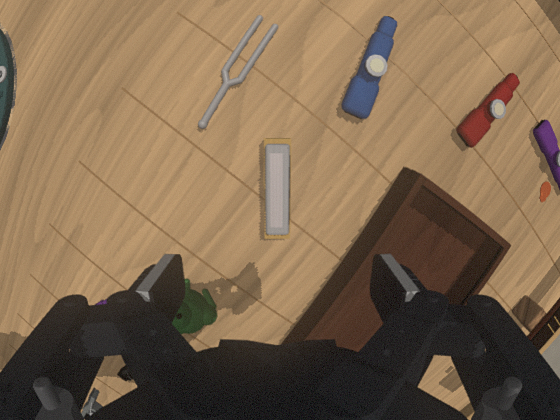

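The wrist picture shows the harmonica alone and upright at (277,189). It is clear of the fingers, which are at (165,280) and (395,280). The box corner at (405,170) is far enough away.

```bash
cat >> h.py <<'E'
def blob(cam,im,mask,roi,z,erode=0):
    a,b,c,e=roi; mm=np.zeros(mask.shape,np.uint8); mm[b:e,a:c]=mask[b:e,a:c]
    mm=cv2.morphologyEx(mm,cv2.MORPH_OPEN,np.ones((3,3),np.uint8))
    n,l,stt,_=cv2.connectedComponentsWithStats(mm); k=1+np.argmax(stt[1:,4]); ys,xs=np.nonzero(l==k)
    w=np.array([pix2plane(cam,x,y,z)[:2] for x,y in zip(xs,ys)],np.float32)
    r=cv2.minAreaRect(w); ev,V=np.linalg.eigh(np.cov(w.T)); ax=V[:,1]
    print('blob',len(w),'px',(xs.mean().round(1),ys.mean().round(1)),'rect',np.round(r[0]+r[1]+(r[2],),1),'mean',w.mean(0).round(1),'axis',np.degrees(np.arctan2(ax[1],ax[0])).round(1))
    return w
E
python3 - <<'E'
from h import *
im=cv2.imread('pics/w1.png'); hsv=cv2.cvtColor(im,cv2.COLOR_BGR2HSV); H,S,V=[hsv[...,i].astype(int) for i in range(3)]
blob('wrist',im,(S<60)&(V>90),(255,130,305,245),20)
p=np.load('w1.npz')['p']; q=p[125:245,250:300].reshape(-1,3); 
print('table',np.nanmedian(p[60:120,250:330,2]))
q=q[(q[:,2]>8)]; print(len(q),np.median(q[:,2]),cv2.minAreaRect(q[:,:2].astype(np.float32)),q.mean(0))
E
```

```text
blob 2163 px (np.float64(276.9), np.float64(188.1)) rect [440.1 169.7  23.2  90.2  38.6] mean [439.1 171. ] axis 128.9
table -0.3927424584495327
2634 19.225746115848466 ((440.81378173828125, 169.34466552734375), (25.800636291503906, 102.4891128540039), 39.32193374633789) [439.25741201 171.26977464  18.54760762]
```

```bash
python3 -m inch '[[1.5,0,0.1,0,0,0,1],[4,0,0.1,0,0,0,1],[7,0,0.1,0,0,0,1],[10,0,0.1,0,0,0,1],[12.5,0,0.1,0,0,0,0.8],[14,0,0.1,0,0,0,0.6],[14.9,0,0.1,0,0,0,0.6],[14.9,0,0.1,0,0,0,0.6],[14.9,0,0.1,0,0,0,0.6],[14.9,0,0.1,0,0,0,0.6]]' >/dev/null; python3 - <<'E'
from h import *
st(); im,d,p=cloud('wrist'); cv2.imwrite('pics/w2.png',im)
E
```

```text
t 3.2 pos [441.5 169.2   2.7] psi 39.1 tilt 0.11 F [-0.2 -1.  -0.1] grip 51.3 q [-0.54  0.63  0.11  2.29 -0.28  0.23  0.5 ]
```

View pics/w2.png

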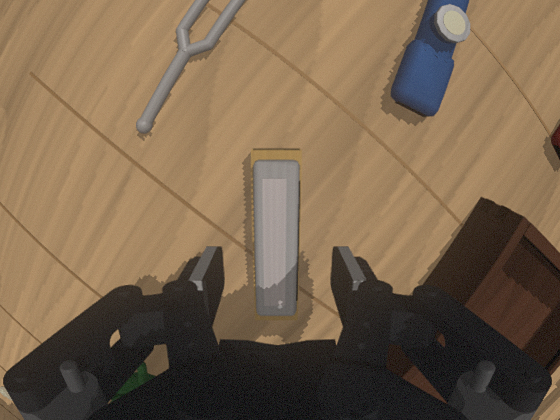

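The fingers straddle the middle of the harmonica (centre about (277,235)). Closing now.

```bash
python3 -m inch '[[0.1,0,0,0,0,0,0.4],[0.1,0,0,0,0,0,0.2],[0.1,0,0,0,0,0,0],[0.1,0,0,0,0,0,0],[0.1,0,0,0,0,0,0],[0.1,0,0,0,0,0,0],[0.1,0,0,0,0,0,0],[0.1,0,0,0,0,0,0],[-1,0,0,0,0,0,0],[-2,0,0,0,0,0,0]]' ; python3 - <<'E'
from h import *
st(); im,d,p=cloud('wrist'); cv2.imwrite('pics/w3.png',im)
# box poses: refine with top-edges via colour/depth from initial cloud
p=np.load('top_p.npy')
E
```

```text
time: 4.25
eef_pos: [441.3, 169.1, 23.3]
orientation: [0.694, 1.455, -0.694]
force: [0.3, -0.7, 0.6]
grip_width: 0.3
t 4.25 pos [441.3 169.1  23.3] psi 39.1 tilt 0.09 F [ 0.3 -0.7  0.6] grip 0.3 q [-0.56  0.59  0.13  2.29 -0.27  0.28  0.49]
```

View pics/w3.png

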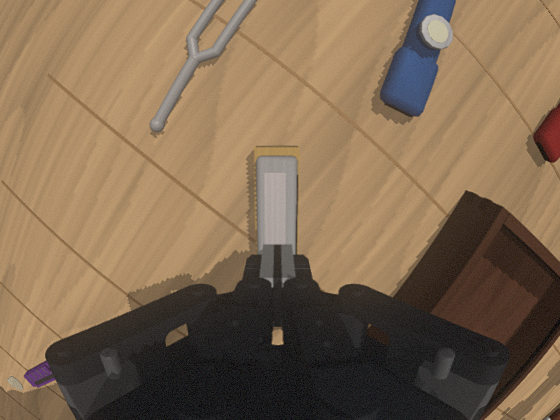

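The fingers slipped off: the opening reads 0.3 mm and the harmonica is still at (277,200). I'll check how high the tips sit and how far the object moved.

```bash
python3 - <<'E'
from h import *
im,d,p=cloud('wrist'); st()
for u in (262,270,290):
    print(u,[(v,p[v,u].round(0).tolist()) for v in range(232,300,8)])
q=p[140:262,245:305].reshape(-1,3); q=q[(q[:,2]>8)&(q[:,2]<22)]; print(len(q),cv2.minAreaRect(q[:,:2].astype(np.float32)))
im2,_=cams.get_image('scene'); cv2.imwrite('pics/s1.png',cv2.resize(im2[200:300,260:460],None,fx=4,fy=4))
E
```

```text
t 4.35 pos [442.5 169.6  24.3] psi 39.1 tilt 0.28 F [0.3 0.2 0.2] grip 0.0 q [-0.56  0.59  0.13  2.29 -0.27  0.28  0.49]
262 [(232, [435.0, 164.0, 18.0]), (240, [438.0, 161.0, 19.0]), (248, [441.0, 156.0, 18.0]), (256, [430.0, 175.0, 79.0]), (264, [430.0, 174.0, 86.0]), (272, [431.0, 175.0, 94.0]), (280, [430.0, 176.0, 102.0]), (288, [431.0, 176.0, 107.0]), (296, [430.0, 177.0, 114.0])]
270 [(232, [439.0, 168.0, 19.0]), (240, [442.0, 164.0, 19.0]), (248, [433.0, 176.0, 69.0]), (256, [432.0, 177.0, 80.0]), (264, [433.0, 177.0, 87.0]), (272, [433.0, 177.0, 94.0]), (280, [434.0, 176.0, 97.0]), (288, [433.0, 177.0, 107.0]), (296, [433.0, 177.0, 111.0])]
290 [(232, [448.0, 175.0, 19.0]), (240, [451.0, 171.0, 19.0]), (248, [439.0, 182.0, 70.0]), (256, [439.0, 182.0, 79.0]), (264, [439.0, 181.0, 86.0]), (272, [438.0, 182.0, 94.0]), (280, [438.0, 182.0, 101.0]), (288, [438.0, 182.0, 108.0]), (296, [437.0, 182.0, 113.0])]
4385 ((429.92388916015625, 183.29986572265625), (26.39360237121582, 66.81695556640625), 38.82831954956055)
```

View pics/s1.png

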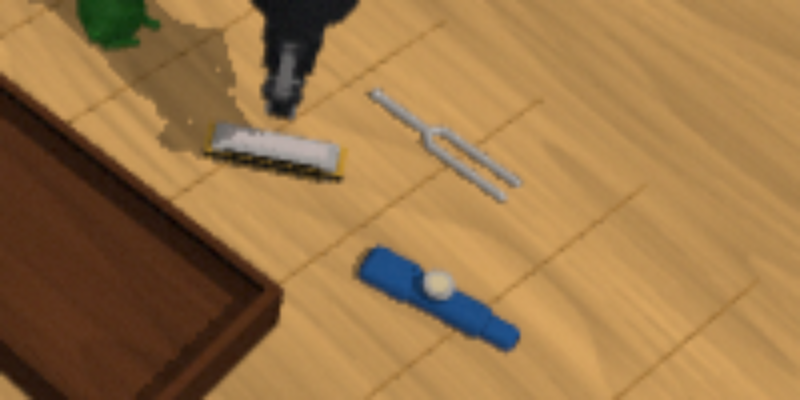

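```bash
python3 - <<'E'
from h import *
def proj(n,X):
    ci=cams.camera_info(n);K=ci['intrinsics'];P=ci['pose']; c=P[:3,:3].T@(np.array(X,float)-P[:3,3]); x,y,z=c[0],-c[1],-c[2]
    if n=='wrist':
        r=np.hypot(x,y); th=np.arctan2(r,z); return np.round([K[0,2]+K[0,0]*th*x/r,K[1,2]+K[1,1]*th*y/r],1)
    return np.round([K[0,2]+K[0,0]*x/z,K[1,2]+K[1,1]*y/z],1)
st()
for z in (4,14,24,34,44,54,64,74): print(z,proj('scene',(442,169.5,z)),proj('wrist',(442,169.5,z)))
im,d,p=cloud('scene')
q=p.reshape(-1,3); m=(np.hypot(q[:,0]-442,q[:,1]-169.5)<35)&(q[:,2]>24)&(q[:,2]<140)
for z in range(24,140,8):
    k=m&(q[:,2]>=z)&(q[:,2]<z+8); print(z,k.sum(), q[k].mean(0).round(0) if k.any() else '')
E
```

```text
t 4.4 pos [442.2 169.6  23.8] psi 39.1 tilt 0.24 F [0.5 0.4 0.4] grip 0.1 q [-0.56  0.59  0.13  2.29 -0.27  0.28  0.49]
4 [328.  239.9] [276.6 226. ]
14 [328.4 237.8] [276.6 231.1]
24 [328.7 235.8] [276.7 236.8]
34 [329.1 233.7] [276.7 243. ]
44 [329.4 231.6] [276.8 249.9]
54 [329.8 229.5] [276.9 257.6]
64 [330.1 227.3] [277.  266.2]
74 [330.5 225.1] [277.1 275.8]
24 22 [444. 173.  25.]
32 0 
40 0 
48 0 
56 1 [442. 177.  64.]
64 7 [449. 172.  69.]
72 9 [452. 174.  75.]
80 11 [453. 177.  84.]
88 1 [451. 183.  91.]
96 0 
104 2 [450. 174. 110.]
112 6 [452. 179. 115.]
120 9 [453. 179. 124.]
128 15 [453. 178. 131.]
136 5 [453. 182. 138.]
```

```bash
python3 - <<'E'
from h import *
exec(open('/dev/stdin').read()) if 0 else None
def proj(n,X):
    ci=cams.camera_info(n);K=ci['intrinsics'];P=ci['pose']; c=P[:3,:3].T@(np.array(X,float)-P[:3,3]); x,y,z=c[0],-c[1],-c[2]
    if n=='wrist':
        r=np.hypot(x,y); th=np.arctan2(r,z); return np.round([K[0,2]+K[0,0]*th*x/r,K[1,2]+K[1,1]*th*y/r],1)
    return np.round([K[0,2]+K[0,0]*x/z,K[1,2]+K[1,1]*y/z],1)
for z in (24,34,44,54,64,74): print(z,proj('wrist',(435,178,z)))
im,d,p=cloud('wrist'); cv2.imwrite('pics/w4.png',cv2.resize(im[200:320,200:360],None,fx=5,fy=5,interpolation=cv2.INTER_NEAREST))
for v in range(240,262): print(v,p[v,283].round(0),d[v,283].round(1))
im,d=cams.get_image('scene'); cv2.imwrite('pics/s2.png',cv2.resize(im[190:260,290:380],None,fx=8,fy=8,interpolation=cv2.INTER_NEAREST))
E
```

```text
24 [277.1 219.2]
34 [277.1 224.6]
44 [277.2 230.7]
54 [277.3 237.4]
64 [277.4 245. ]
74 [277.5 253.7]
240 [447. 169.  19.] 194.2
241 [447. 169.  20.] 193.7
242 [447. 168.  19.] 194.8
243 [447. 168.  21.] 193.5
244 [448. 167.  19.] 195.4
245 [436. 180.  66.] 145.7
246 [437. 180.  65.] 145.9
247 [437. 180.  66.] 145.0
248 [436. 180.  69.] 142.9
249 [436. 180.  69.] 142.2
250 [436. 180.  70.] 141.0
251 [436. 180.  72.] 139.6
252 [436. 180.  73.] 138.9
253 [437. 179.  73.] 138.5
254 [436. 180.  77.] 134.7
255 [436. 180.  76.] 135.2
256 [436. 180.  77.] 134.2
257 [436. 180.  78.] 133.6
258 [437. 179.  78.] 133.6
259 [436. 180.  80.] 131.5
260 [436. 180.  82.] 130.2
261 [436. 180.  83.] 129.1
```

View pics/w4.png

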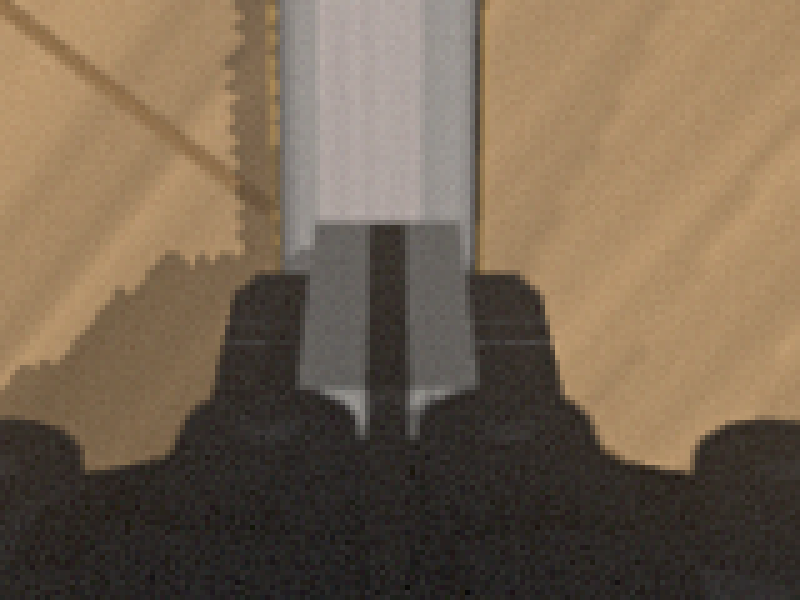

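View pics/s2.png

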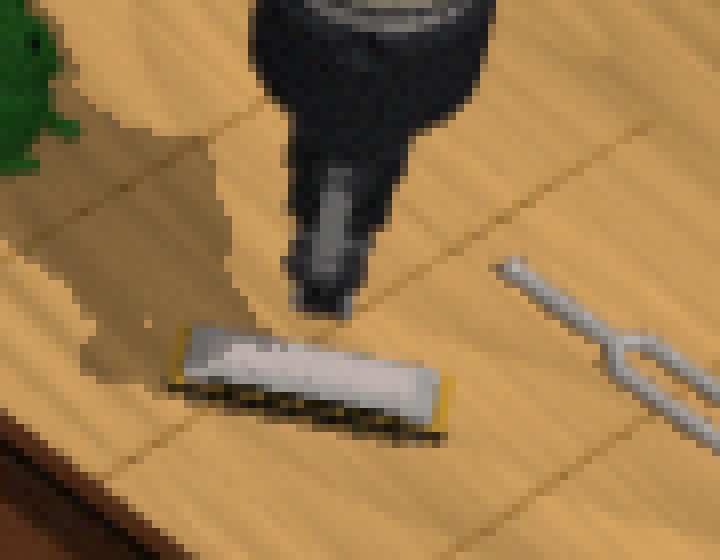

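```bash
python3 - <<'E'
from h import *
im,d,p=cloud('wrist'); st()
for u in (240,277,310):
    print(u,[(v,p[v,u].round(0).tolist()) for v in range(262,420,12)])
E
```

```text
t 4.6 pos [441.3 169.3  22.7] psi 39.1 tilt 0.11 F [ 0.1 -0.5 -0. ] grip 0.2 q [-0.56  0.59  0.13  2.29 -0.27  0.28  0.49]
240 [(262, [439.0, 132.0, -1.0]), (274, [444.0, 125.0, -1.0]), (286, [423.0, 171.0, 106.0]), (298, [424.0, 172.0, 113.0]), (310, [423.0, 176.0, 127.0]), (322, [423.0, 177.0, 133.0]), (334, [423.0, 177.0, 138.0]), (346, [424.0, 177.0, 143.0]), (358, [424.0, 178.0, 147.0]), (370, [423.0, 179.0, 152.0]), (382, [423.0, 180.0, 157.0]), (394, [425.0, 177.0, 157.0]), (406, [426.0, 176.0, 159.0]), (418, [427.0, 175.0, 161.0])]
277 [(262, [434.0, 178.0, 83.0]), (274, [434.0, 178.0, 94.0]), (286, [436.0, 175.0, 96.0]), (298, [440.0, 171.0, 96.0]), (310, [443.0, 166.0, 95.0]), (322, [447.0, 163.0, 96.0]), (334, [497.0, 100.0, -1.0]), (346, [435.0, 177.0, 134.0]), (358, [434.0, 178.0, 140.0]), (370, [434.0, 178.0, 145.0]), (382, [434.0, 178.0, 149.0]), (394, [434.0, 178.0, 152.0]), (406, [434.0, 178.0, 155.0]), (418, [434.0, 178.0, 159.0])]
310 [(262, [476.0, 162.0, -1.0]), (274, [446.0, 183.0, 87.0]), (286, [442.0, 186.0, 105.0]), (298, [442.0, 185.0, 113.0]), (310, [438.0, 188.0, 127.0]), (322, [437.0, 188.0, 133.0]), (334, [437.0, 187.0, 137.0]), (346, [436.0, 187.0, 143.0]), (358, [436.0, 187.0, 147.0]), (370, [434.0, 188.0, 153.0]), (382, [435.0, 187.0, 154.0]), (394, [437.0, 185.0, 156.0]), (406, [438.0, 184.0, 158.0]), (418, [438.0, 183.0, 160.0])]
```

The real shut tips are about 40 mm higher than the reported TCP. The wrist depth puts the tip front at z≈65 and the gripper body at about 134 with TCP z=24, and the scene view agrees. The fingers simply closed above the harmonica. I'll go lower in steps and check.

```bash
python3 -m inch '[[0,0,0,0,0,0,0.6],[0,0,0,0,0,0,0.6],[0,0,0,0,0,0,0.6],[0,0,0,0,0,0,0.6],[1,0,0,0,0,0,0.6],[2.5,0,0,0,0,0,0.6],[4,0,0,0,0,0,0.6],[5,0,0,0,0,0,0.6],[5,0,0,0,0,0,0.6],[5,0,0,0,0,0,0.6]]' >/dev/null; python3 - <<'E'
from h import *
st(); im,d,p=cloud('wrist'); cv2.imwrite('pics/w5.png',im)
print(cams.camera_info('wrist')['pose'][:3,3])
for u in (190,200,210,220,335,345,355): 
    c=p[:,u,2]; v=[k for k in range(200,330) if c[k]>12]; print(u,[(k,p[k,u].round(0).tolist()) for k in v[:16:4]])
E
```

```text
t 5.6 pos [441.3 169.1 -27.6] psi 39.1 tilt 0.07 F [-0.3  0.3 -0. ] grip 51.2 q [-0.52  0.69  0.07  2.3  -0.29  0.16  0.51]
[399.7795501  220.11628474 151.53055662]
190 [(259, [407.0, 150.0, 22.0]), (263, [408.0, 151.0, 26.0]), (267, [408.0, 152.0, 30.0]), (271, [409.0, 153.0, 35.0])]
200 [(257, [410.0, 154.0, 21.0]), (261, [410.0, 158.0, 33.0]), (265, [411.0, 158.0, 36.0]), (269, [411.0, 159.0, 40.0])]
210 [(246, [411.0, 159.0, 16.0]), (250, [411.0, 159.0, 21.0]), (254, [412.0, 160.0, 25.0]), (258, [413.0, 160.0, 30.0])]
220 [(246, [414.0, 162.0, 16.0]), (250, [415.0, 161.0, 17.0]), (255, [417.0, 159.0, 19.0]), (259, [418.0, 158.0, 20.0])]
335 [(246, [455.0, 195.0, 16.0]), (250, [455.0, 194.0, 19.0]), (254, [456.0, 192.0, 19.0]), (258, [456.0, 191.0, 22.0])]
345 [(246, [459.0, 197.0, 15.0]), (250, [458.0, 197.0, 21.0]), (254, [457.0, 196.0, 25.0]), (258, [456.0, 196.0, 30.0])]
355 [(256, [464.0, 197.0, 19.0]), (260, [459.0, 198.0, 32.0]), (264, [458.0, 198.0, 36.0]), (268, [458.0, 197.0, 39.0])]
```

View pics/w5.png

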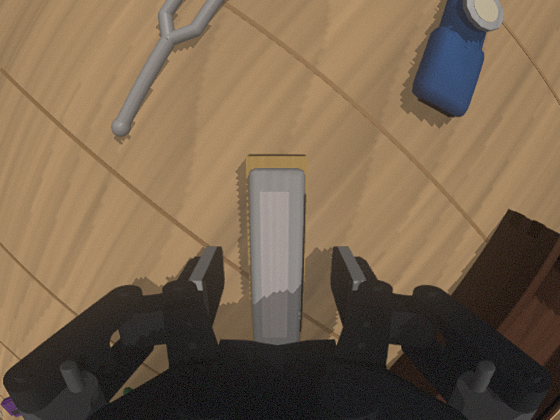

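```bash
python3 -m inch '[[0.6,0,0,0,0,0,0.6],[1.1,0,0,0,0,0,0.5],[1.1,0,0,0,0,0,0.4],[1.1,0,0,0,0,0,0.2],[1.1,0,0,0,0,0,0],[1.1,0,0,0,0,0,0],[1.1,0,0,0,0,0,0],[1.1,0,0,0,0,0,0],[1.1,0,0,0,0,0,0],[1.1,0,0,0,0,0,0]]' >/dev/null; python3 - <<'E'
from h import *
st()
E
```

```text
t 6.65 pos [441.9 169.4 -36.6] psi 39.0 tilt 0.19 F [-1.  -0.1 20.2] grip 24.2 q [-0.51  0.71  0.06  2.3  -0.3   0.14  0.51]
```

Gripped at 24.2 mm. The upward 20 N means the tips touch the table at reported z≈-37, so future grasps will use about -34. Lifting.

```bash
python3 -m inch '[[-0.5,0,0,0,0,0,0],[-2,0,0,0,0,0,0],[-4,0,0,0,0,0,0],[-6,0,0,0,0,0,0],[-8,0,0,0,0,0,0],[-10,0,0,0,0,0,0],[-12,0,0,0,0,0,0],[-13,0,0,0,0,0,0],[-13,0,0,0,0,0,0],[-13,0,0,0,0,0,0]]' >/dev/null; python3 - <<'E'
from h import *
st(); im,d,p=cloud('wrist'); cv2.imwrite('pics/w6.png',im); np.save('w6p.npy',p)
im,d=cams.get_image('top'); cv2.imwrite('pics/t2.png',cv2.resize(im[110:270,90:490],None,fx=2,fy=2))
E
```

```text
t 7.65 pos [441.1 169.3  92.9] psi 39.1 tilt 0.15 F [-0.2 -0.3 -0.7] grip 24.5 q [-0.63  0.46  0.22  2.26 -0.23  0.45  0.45]
```

View pics/w6.png

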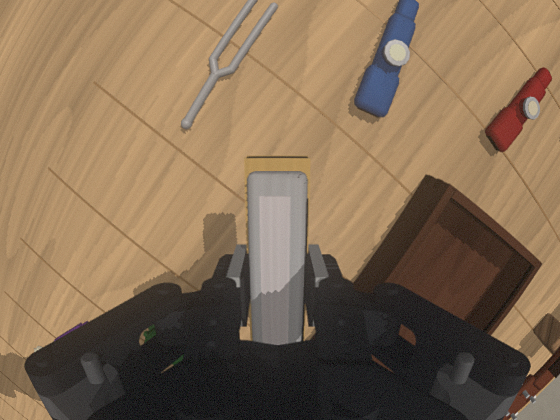

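The harmonica is held level between the pads at (277,260). Next is the target in the large box.

```bash
python3 -c "
from h import *
plan(617,233,50,98.2)"
```

```text
to (617, 233, 50, 98.2) shift cm [ 4.27 17.72  6.13] turn [-59.1   0.1  -0. ]
to (617, 233, 50, 278.2) shift cm [ 4.27 17.72  6.13] turn [ 1.209e+02 -0.000e+00 -1.000e-01]
to (617, 233, 50, -81.8) shift cm [ 4.27 17.72  6.13] turn [ 1.209e+02 -0.000e+00 -1.000e-01]
```

View pics/t2.png

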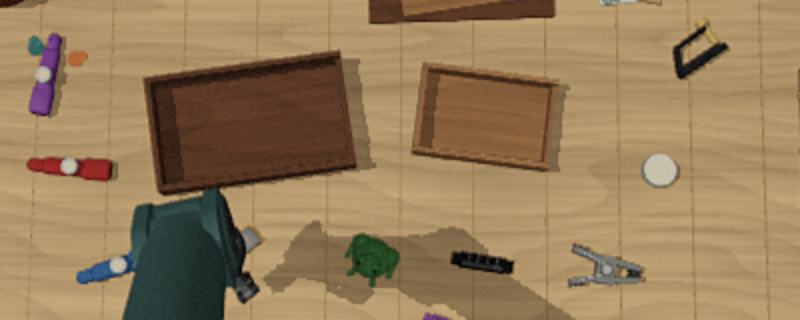

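```bash
python3 -m inch '[[0,1,0.3,-4,0,0,0],[0,3,1,-10,0,0,0],[0,5,1.7,-17,0,0,0],[0,7.5,2.5,-24,0,0,0],[0,10,3.4,-32,0,0,0],[0,12.5,4.3,-40,0,0,0],[0.5,15,5.1,-48,0,0,0],[1,16.8,5.8,-54,0,0,0],[2,17.7,6.1,-59,0,0,0],[2,17.7,6.1,-59,0,0,0]]' >/dev/null; python3 - <<'E'
from h import *
st(); im,d,p=cloud('wrist'); cv2.imwrite('pics/w7.png',im); np.save('w7p.npy',p)
E
```

```text
t 8.75 pos [616.6 232.7  70. ] psi 98.0 tilt 0.11 F [-0.5  0.  -0.7] grip 24.1 q [-0.39  0.66 -0.06  1.84  0.06  0.64  1.22]
```

View pics/w7.png

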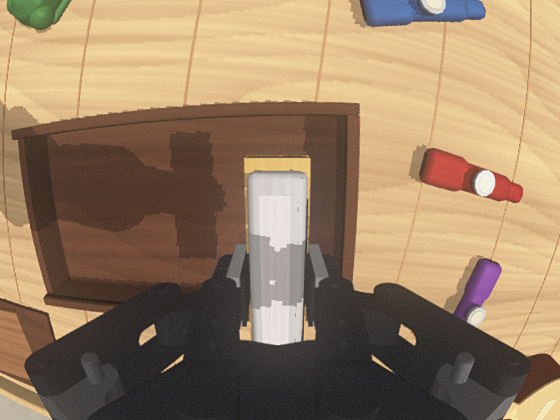

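The harmonica is over the right (+y) end of the large box. I'll check the box's pose from the wrist depth.

```bash
python3 - <<'E'
from h import *
p=np.load('w7p.npy'); im=cv2.imread('pics/w7.png')
# rim top pts in near wall (rows 95-135) and right wall cols 340-365
def fit(q):
    c=q.mean(0); _,_,V=np.linalg.svd(q-c); return c,V[0]
q=p[95:140,20:360].reshape(-1,3); q=q[(q[:,2]>42)&(q[:,2]<52)]; 
# project on local axes
for yaw in (8.2,):
    t=np.radians(yaw); ex=np.array([np.cos(t),np.sin(t)]); ey=np.array([-np.sin(t),np.cos(t)])
    a=(q[:,:2]-[628.4,153.8])@ex; b=(q[:,:2]-[628.4,153.8])@ey
    print('near wall a pct',np.percentile(a,[2,10,50,90,98]).round(1)); 
    for lo in range(-130,130,40):
        k=(b>lo)&(b<lo+40); 
        if k.sum()>5: print(lo,k.sum(),np.percentile(a[k],[5,50,95]).round(1))
    q=p[105:310,330:375].reshape(-1,3); q=q[(q[:,2]>42)&(q[:,2]<52)]
    a=(q[:,:2]-[628.4,153.8])@ex; b=(q[:,:2]-[628.4,153.8])@ey
    for lo in range(-80,80,20):
        k=(a>lo)&(a<lo+20)
        if k.sum()>5: print('R',lo,k.sum(),np.percentile(b[k],[5,50,95]).round(1))
    q=p[150:290,60:160].reshape(-1,3); print('floor',np.nanmedian(q[:,2]))
    q=p[125:310,10:75].reshape(-1,3); q=q[(q[:,2]>30)&(q[:,2]<52)]
    a=(q[:,:2]-[628.4,153.8])@ex; b=(q[:,:2]-[628.4,153.8])@ey
    for lo in range(-80,80,20):
        k=(a>lo)&(a<lo+20)
        if k.sum()>5: print('L',lo,k.sum(),np.percentile(b[k],[5,50,95]).round(1),q[k][:,2].max().round(0))
E
```

```text
near wall a pct [-79.7 -78.6 -75.  -71.2 -60.9]
-130 305 [-77.9 -74.1 -70.5]
-90 468 [-78.2 -74.6 -70.9]
-50 604 [-78.6 -74.9 -71.2]
-10 725 [-79.  -75.2 -71.6]
30 826 [-79.3 -75.6 -71.9]
70 831 [-79.8 -76.  -72.3]
110 782 [-79.6 -73.2 -58.5]
R -80 576 [114.9 126.  131.6]
R -60 426 [124.5 128.  132.1]
R -40 422 [124.5 128.2 132.3]
R -20 377 [125.1 128.5 132.6]
R 0 367 [124.9 128.7 133. ]
R 20 301 [125.2 128.9 132.7]
R 40 12 [130.3 132.5 133.3]
floor 6.137685607274136
L -80 732 [-131.1 -107.7  -69.6] 48.0
L -60 299 [-132.6 -126.2 -124.6] 40.0
L -40 292 [-132.6 -126.  -124.4] 40.0
L -20 279 [-132.5 -125.8 -124. ] 40.0
L 0 270 [-132.2 -125.6 -124.2] 40.0
L 20 250 [-132.  -125.4 -123.8] 39.0
L 40 233 [-131.5 -125.4 -123.6] 40.0
L 60 554 [-130.  -116.2  -97.7] 47.0
```

```bash
python3 -m inch '[[1,0,-0.1,-1,0,0,0],[2.5,0,-0.1,-1,0,0,0],[4,0,-0.1,-1,0,0,0],[5.5,0,-0.1,-1,0,0,0],[7,0,-0.1,-1,0,0,0],[8.2,0,-0.1,-1,0,0,0],[9,0,-0.1,-1,0,0,0],[9.5,0,-0.1,-1,0,0,0],[9.8,0,-0.1,-1,0,0,0],[9.8,0,-0.1,-1,0,0,0]]' >/dev/null; python3 - <<'E'
from h import *
for _ in range(3): st()
E
```

```text
t 9.8 pos [614.4 232.2 -27.5] psi 98.9 tilt 0.15 F [-0.5  0.6 -0.4] grip 24.4 q [-0.39  0.79 -0.05  1.87  0.08  0.48  1.22]
t 9.8 pos [614.4 232.2 -27.5] psi 98.9 tilt 0.15 F [-0.5  0.6 -0.4] grip 24.4 q [-0.39  0.79 -0.05  1.87  0.08  0.48  1.22]
t 9.8 pos [614.4 232.2 -27.5] psi 98.9 tilt 0.15 F [-0.5  0.6 -0.4] grip 24.4 q [-0.39  0.79 -0.05  1.87  0.08  0.48  1.22]
```

```bash
python3 -m inch '[[0.05,0,0,0,0,0,0],[0.1,0,0,0,0,0,0],[0.15,0,0,0,0,0,0],[0.2,0,0,0,0,0,0],[0.25,0,0,0,0,0,0],[0.3,0,0,0,0,0,0],[0.3,0,0,0,0,0,0],[0.3,0,0,0,0,0,0],[0.3,0,0,0,0,0,0],[0.3,0,0,0,0,0,0]]' >/dev/null; python3 - <<'E'
from h import *
st()
E
```

```text
t 10.8 pos [614.5 232.2 -30.4] psi 98.9 tilt 0.14 F [-0.5  0.7  0.7] grip 24.3 q [-0.39  0.8  -0.05  1.87  0.08  0.47  1.22]
```

```bash
python3 -m inch '[[0.03,0,0,0,0,0,0],[0.06,0,0,0,0,0,0],[0.1,0,0,0,0,0,0],[0.1,0,0,0,0,0,0],[0.1,0,0,0,0,0,0],[0.1,0,0,0,0,0,0],[0.1,0,0,0,0,0,0],[0.1,0,0,0,0,0,0],[0.1,0,0,0,0,0,0],[0.1,0,0,0,0,0,0]]' >/dev/null; python3 - <<'E'
from h import *
st()
E
```

```text
t 11.8 pos [614.4 232.2 -30.5] psi 98.9 tilt 0.15 F [-2.4 -0.5  7.1] grip 24.1 q [-0.4   0.8  -0.05  1.87  0.08  0.47  1.22]
```

Contact at about 7 N with the base on the floor. Releasing and rising.

```bash
python3 -m inch '[[0,0,0,0,0,0,0.35],[0,0,0,0,0,0,0.45],[0,0,0,0,0,0,0.5],[0,0,0,0,0,0,0.5],[-1,0,0,0,0,0,0.5],[-3,0,0,0,0,0,0.5],[-6,0,0,0,0,0,0.6],[-9,0,0,0,0,0,0.8],[-12,0,0,0,0,0,1],[-14,0,0,0,0,0,1]]' >/dev/null; python3 - <<'E'
from h import *
st(); im,d,p=cloud('wrist'); cv2.imwrite('pics/w8.png',im)
plan(566,396,90,-2); plan(566,396,90,-3.5)
E
```

```text
t 12.8 pos [615.9 232.8 112.6] psi 98.9 tilt 0.05 F [ 0.6 -0.2 -0.6] grip 85.4 q [-0.38  0.6  -0.07  1.83  0.06  0.72  1.24]
to (566, 396, 90, -2) shift cm [ 2.56 16.85 -2.62] turn [100.9   0.2  -0.3]
to (566, 396, 90, 178) shift cm [ 2.56 16.85 -2.62] turn [-79.1   0.3   0.2]
to (566, 396, 90, -182) shift cm [ 2.56 16.85 -2.62] turn [-79.1   0.3   0.2]
to (566, 396, 90, -3.5) shift cm [ 2.56 16.85 -2.62] turn [102.4   0.2  -0.3]
to (566, 396, 90, 176.5) shift cm [ 2.56 16.85 -2.62] turn [-77.6   0.3   0.2]
to (566, 396, 90, -183.5) shift cm [ 2.56 16.85 -2.62] turn [-77.6   0.3   0.2]
```

View pics/w8.png

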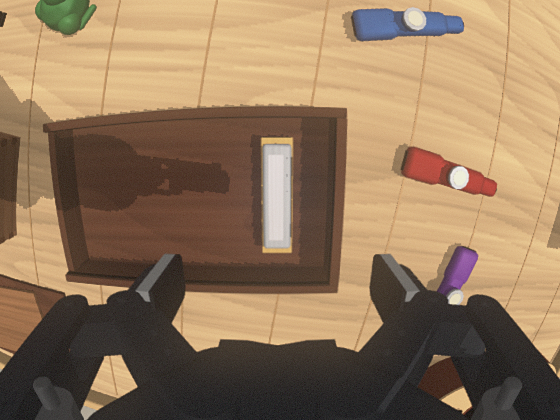

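The harmonica lies flat in the box at (277,195), clear of the walls. Next is the red kazoo at (455,175), which is the red one. The blue is at (410,22) and the purple at (460,270).

```bash
python3 -m inch '[[0,1,-0.1,6,0,0,1],[0,3,-0.4,14,0,0,1],[0,5,-0.8,22,0,0,1],[0,7.5,-1.2,30,0,0,1],[0,10,-1.6,38,0,0,1],[0,12.5,-2,46,0,0,1],[0,14.5,-2.3,54,0,0,1],[0,16,-2.5,62,0,0,1],[0,16.8,-2.6,70,0,0,1],[0,16.8,-2.6,78,0,0,1]]' >/dev/null; python3 - <<'E'
from h import *
st(); plan(566,396,90,-2)
E
```

```text
t 13.85 pos [564.6 398.2 115.5] psi 20.8 tilt 0.33 F [0.1 0.2 0.5] grip 85.6 q [-0.89  0.65  0.32  1.76 -0.28  0.76 -0.07]
to (566, 396, 90, -2) shift cm [2.55 0.04 0.26] turn [22.8 -0.2 -0.3]
to (566, 396, 90, 178) shift cm [2.55 0.04 0.26] turn [-157.2    0.4   -0.2]
to (566, 396, 90, -182) shift cm [2.55 0.04 0.26] turn [-157.2    0.4   -0.2]
```

```bash
python3 -m inch '[[0.5,0,0.1,7,0,0,1],[1,0,0.2,15,0,0,1],[1.6,0,0.2,22,0,0,1],[2.2,0,0.2,22.8,0,0,1],[2.5,0,0.2,22.8,0,0,1],[2.5,0,0.2,22.8,0,0,1],[2.5,0,0.2,22.8,0,0,1],[2.5,0,0.2,22.8,0,0,1],[2.5,0,0.2,22.8,0,0,1],[2.5,0,0.2,22.8,0,0,1]]' >/dev/null; cat >> h.py <<'E'
def rect(p,roi,zmin,zmax=70):
    a,b,c,e=roi; q=p[b:e,a:c].reshape(-1,3); q=q[(q[:,2]>zmin)&(q[:,2]<zmax)]
    r=cv2.minAreaRect(q[:,:2].astype(np.float32)); print('rect',len(q),np.round(r[0]+r[1]+(r[2],),1),'mean',q.mean(0).round(1)); return q
E
python3 - <<'E'
from h import *
st(); im,d,p=cloud('wrist'); cv2.imwrite('pics/w9.png',im); np.save('w9p.npy',p)
hsv=cv2.cvtColor(im,cv2.COLOR_BGR2HSV); H,S,V=[hsv[...,i].astype(int) for i in range(3)]
blob('wrist',im,((H<6)|(H>172))&(S>150),(200,80,360,300),8)
E
```

```text
t 14.85 pos [565.6 396.5  90.8] psi -2.0 tilt 0.36 F [ 0.1  0.  -0.2] grip 85.5 q [-0.95  0.7   0.41  1.78 -0.4   0.74 -0.36]
blob 858 px (np.float64(277.7), np.float64(241.6)) rect [564.4 362.6  24.   36.8   1.1] mean [565.  361.9] axis 93.3
```

View pics/w9.png

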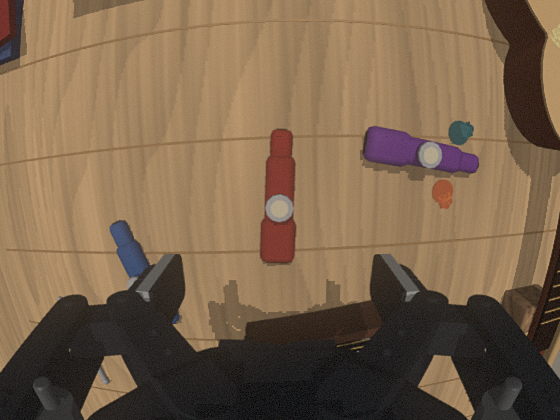

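```bash
python3 - <<'E'
from h import *
p=np.load('w9p.npy'); q=rect(p,(250,115,310,285),4)
b=q[:,1]
for lo in range(330,470,12):
    k=(b>lo)&(b<lo+12)
    if k.sum()>3: print(lo,k.sum(),'x',np.percentile(q[k,0],[2,50,98]).round(1),'zmax',np.percentile(q[k,2],95).round(1))
E
```

```text
rect 3836 [568.2 400.3 114.8  29.9  85.1] mean [567.2 399.2  15.9]
342 280 x [550.2 564.  577.2] zmax 16.0
354 450 x [550.6 564.4 578.8] zmax 16.3
366 468 x [551.4 564.9 579. ] zmax 16.4
378 354 x [553.3 566.  579. ] zmax 25.8
390 436 x [555.8 567.1 578.7] zmax 26.8
402 499 x [556.9 567.8 579.8] zmax 25.9
414 429 x [557.7 568.7 580.2] zmax 16.4
426 402 x [558.6 569.3 579.7] zmax 16.1
438 328 x [561.7 570.4 578.5] zmax 14.4
450 190 x [562.9 570.7 578.8] zmax 14.0
```

```bash
python3 -m inch '[[1.5,0.2,-0.4,1.5,0,0,1],[4,0.2,-0.4,1.5,0,0,0.8],[6.5,0.2,-0.4,1.5,0,0,0.6],[8.5,0.2,-0.4,1.5,0,0,0.6],[10.5,0.2,-0.4,1.5,0,0,0.6],[11.7,0.2,-0.4,1.5,0,0,0.6],[12.3,0.2,-0.4,1.5,0,0,0.6],[12.3,0.2,-0.4,1.5,0,0,0.6],[12.3,0.2,-0.4,1.5,0,0,0.6],[12.3,0.2,-0.4,1.5,0,0,0.6]]' >/dev/null; python3 - <<'E'
from h import *
st(); im,d,p=cloud('wrist'); cv2.imwrite('pics/w10.png',im)
E
```

```text
t 15.9 pos [569.1 401.3 -31.2] psi -3.5 tilt 0.47 F [ 0.3  0.3 -0.4] grip 51.2 q [-0.89  0.86  0.33  1.8  -0.48  0.55 -0.32]
```

View pics/w10.png

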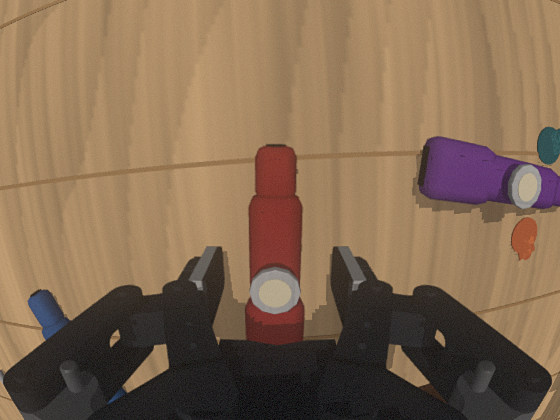

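Red kazoo at (275,250), centred between the fingers. Closing.

```bash
python3 -m inch '[[0.2,-0.1,0.1,0,0,0,0.6],[0.3,-0.1,0.1,0,0,0,0.5],[0.3,-0.1,0.1,0,0,0,0.4],[0.3,-0.1,0.1,0,0,0,0.3],[0.3,-0.1,0.1,0,0,0,0.15],[0.3,-0.1,0.1,0,0,0,0],[0.3,-0.1,0.1,0,0,0,0],[0.3,-0.1,0.1,0,0,0,0],[0.3,-0.1,0.1,0,0,0,0],[0.3,-0.1,0.1,0,0,0,0]]' >/dev/null; python3 - <<'E'
from h import *
st()
E
```

```text
t 16.95 pos [568.3 400.5 -33.9] psi -3.5 tilt 0.5 F [ 0.1 -0.3  3.7] grip 22.0 q [-0.89  0.86  0.32  1.8  -0.48  0.55 -0.32]
```

```bash
python3 -m inch '[[-0.5,0,0,0,0,0,0],[-2,0,0,0,0,0,0],[-4,0,0,0,0,0,0],[-6,0,0,0,0,0,0],[-8,0,0,0,0,0,0],[-9.5,0,0,0,0,0,0],[-10.5,0,0,0,0,0,0],[-10.5,0,0,0,0,0,0],[-10.5,0,0,0,0,0,0],[-10.5,0,0,0,0,0,0]]' >/dev/null; python3 - <<'E'
from h import *
st(); im,d,p=cloud('wrist'); cv2.imwrite('pics/w11.png',im); plan(626.6,158.5,70,-81.2)
E
```

```text
t 17.95 pos [566.7 399.6  70. ] psi -3.5 tilt 0.38 F [ 0.   0.3 -1.1] grip 22.3 q [-0.94  0.73  0.41  1.78 -0.42  0.71 -0.37]
to (626.6, 158.5, 70, -81.2) shift cm [-0.07  7.45 23.69] turn [77.7 -0.4 -0.1]
to (626.6, 158.5, 70, 98.8) shift cm [-0.07  7.45 23.69] turn [-1.023e+02  1.000e-01 -4.000e-01]
to (626.6, 158.5, 70, -261.2) shift cm [-0.07  7.45 23.69] turn [-1.023e+02  1.000e-01 -4.000e-01]
```

View pics/w11.png

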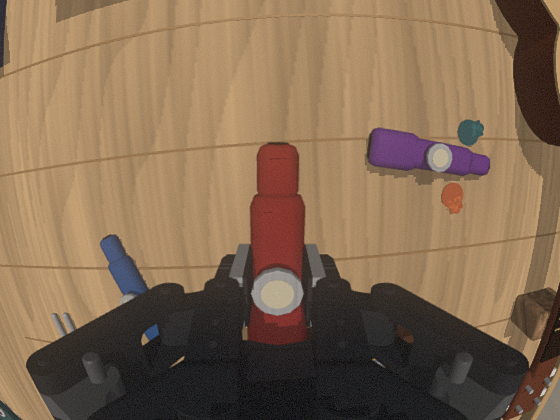

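The red kazoo is held level at (278,240). Moving it over the box.

```bash
python3 -m inch '[[0,0.4,1.2,6,0,0,0],[0,1.2,3.5,14,0,0,0],[0,2,6.3,22,0,0,0],[0,2.9,9.2,30,0,0,0],[0,3.8,12.2,38,0,0,0],[0,4.7,15.2,46,0,0,0],[0,5.6,18,54,0,0,0],[0,6.4,20.8,62,0,0,0],[0,7.1,22.7,70,0,0,0],[0,7.4,23.7,77.7,0,0,0]]' >/dev/null; python3 - <<'E'
from h import *
st(); im,d,p=cloud('wrist'); cv2.imwrite('pics/w12.png',im); plan(626.6,158.5,70,-81.2)
E
```

```text
t 19.0 pos [626.4 155.1  68.9] psi -81.8 tilt 0.31 F [-0.1  0.1 -1.4] grip 22.4 q [-0.79  0.77  0.73  1.91 -0.75  0.76 -1.04]
to (626.6, 158.5, 70, -81.2) shift cm [-0.12 -0.46 -0.07] turn [-0.8 -0.3 -0. ]
to (626.6, 158.5, 70, 98.8) shift cm [-0.12 -0.46 -0.07] turn [179.2  -0.    0.5]
to (626.6, 158.5, 70, -261.2) shift cm [-0.12 -0.46 -0.07] turn [179.2  -0.    0.5]
```

View pics/w12.png

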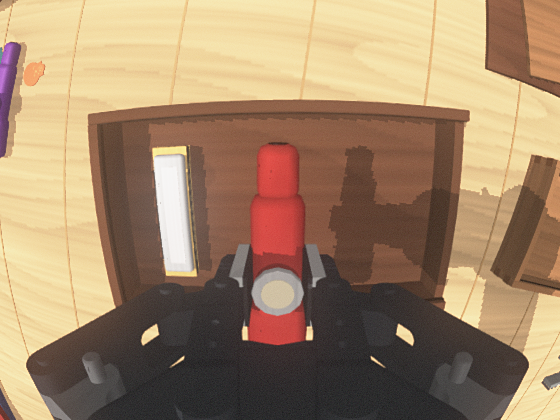

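The kazoo is over the floor beside the harmonica at (175,215), with free room around it. Lowering.

```bash
python3 -m inch '[[1,-0.3,0,-0.8,0,0,0],[2.5,-0.3,0,-0.8,0,0,0],[4,-0.3,0,-0.8,0,0,0],[5.5,-0.3,0,-0.8,0,0,0],[7,-0.3,0,-0.8,0,0,0],[8,-0.3,0,-0.8,0,0,0],[8.7,-0.3,0,-0.8,0,0,0],[9.1,-0.3,0,-0.8,0,0,0],[9.4,-0.3,0,-0.8,0,0,0],[9.5,-0.3,0,-0.8,0,0,0]]' >/dev/null; python3 -c "
from h import *
st()"; python3 -m inch '[[0.05,0,0,0,0,0,0],[0.1,0,0,0,0,0,0],[0.1,0,0,0,0,0,0],[0.1,0,0,0,0,0,0],[0.1,0,0,0,0,0,0],[0.1,0,0,0,0,0,0],[0.1,0,0,0,0,0,0],[0.1,0,0,0,0,0,0],[0.1,0,0,0,0,0,0],[0.1,0,0,0,0,0,0]]' >/dev/null; python3 -c "
from h import *
st()"
```

```text
t 20.05 pos [626.9 156.8 -26.1] psi -81.2 tilt 0.33 F [-0.3 -0.2 -1.1] grip 22.4 q [-0.71  0.89  0.6   1.93 -0.87  0.61 -0.94]
t 21.05 pos [626.9 156.8 -27.2] psi -81.2 tilt 0.33 F [-0.4  0.  -1.6] grip 22.3 q [-0.71  0.89  0.6   1.93 -0.87  0.61 -0.94]
```

```bash
python3 -m inch '[[0.05,0,0,0,0,0,0],[0.1,0,0,0,0,0,0],[0.13,0,0,0,0,0,0],[0.13,0,0,0,0,0,0],[0.13,0,0,0,0,0,0],[0.13,0,0,0,0,0,0],[0.13,0,0,0,0,0,0],[0.13,0,0,0,0,0,0],[0.13,0,0,0,0,0,0],[0.13,0,0,0,0,0,0]]' >/dev/null; python3 -c "
from h import *
st()"
```

```text
t 22.05 pos [626.9 156.8 -27.9] psi -81.2 tilt 0.33 F [-1.1 -0.1  5.2] grip 22.4 q [-0.71  0.89  0.6   1.93 -0.88  0.6  -0.94]
```

```bash
python3 -m inch '[[0,0,0,0,0,0,0.35],[0,0,0,0,0,0,0.42],[0,0,0,0,0,0,0.45],[0,0,0,0,0,0,0.45],[-1,0,0,0,0,0,0.45],[-3,0,0,0,0,0,0.45],[-6,0,0,0,0,0,0.6],[-9,0,0,0,0,0,0.8],[-12,0,0,0,0,0,1],[-14,0,0,0,0,0,1]]' >/dev/null; python3 - <<'E'
from h import *
st(); im,d,p=cloud('wrist'); cv2.imwrite('pics/w13.png',im)
plan(436.3,-326,90,-8)
E
```

```text
t 23.05 pos [627.1 156.4 115. ] psi -81.2 tilt 0.5 F [ 0.2  0.1 -0.4] grip 85.6 q [-0.82  0.72  0.79  1.88 -0.7   0.82 -1.08]
to (436.3, -326, 90, -8) shift cm [ 2.39 44.74 26.43] turn [-73.2  -0.7  -0.4]
to (436.3, -326, 90, 172) shift cm [ 2.39 44.74 26.43] turn [106.8  -0.5   0.7]
to (436.3, -326, 90, -188) shift cm [ 2.39 44.74 26.43] turn [106.8  -0.5   0.7]
```

View pics/w13.png

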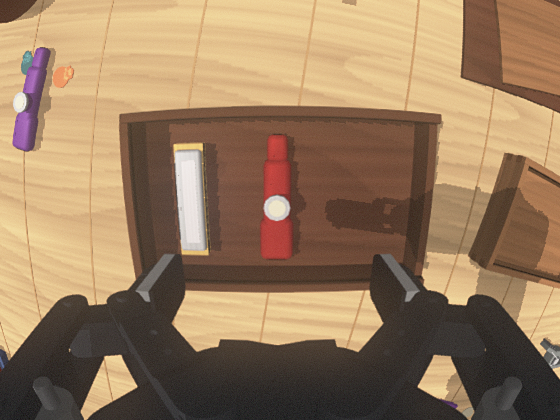

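The kazoo lies flat at (277,205). Moving on to the clamp.

```bash
python3 -m inch '[[0,1.5,0.9,-3,0,0,1],[0,5,3,-10,0,0,1],[0,9,5.3,-17,0,0,1],[0,13,7.7,-24,0,0,1],[0,17,10,-31,0,0,1],[0,21,12.4,-38,0,0,1],[0,25,14.8,-45,0,0,1],[0,29,17.1,-52,0,0,1],[0,33,19.5,-59,0,0,1],[0,37,21.9,-66,0,0,1]]' >/dev/null; python3 - <<'E'
from h import *
st(); plan(436.3,-326,90,-8)
E
```

```text
t 24.1 pos [ 468.  -244.5  114.9] psi -15.0 tilt 0.77 F [ 0.1 -0.5  0.7] grip 85.1 q [ 0.09  0.49  0.41  2.14 -0.37  0.57  0.52]
to (436.3, -326, 90, -8) shift cm [ 2.42 -0.98  8.71] turn [-7.  -0.3 -0.7]
to (436.3, -326, 90, 172) shift cm [ 2.42 -0.98  8.71] turn [173.   -1.1   0.4]
to (436.3, -326, 90, -188) shift cm [ 2.42 -0.98  8.71] turn [173.   -1.1   0.4]
```

```bash
python3 -m inch '[[0,-0.4,3,-2,-0.1,-0.2,1],[0.5,-0.7,5.5,-4,-0.2,-0.4,1],[1.2,-0.9,7.5,-6,-0.3,-0.6,1],[2,-1,8.5,-7,-0.3,-0.7,1],[2.4,-1,8.7,-7,-0.3,-0.7,1],[2.4,-1,8.7,-7,-0.3,-0.7,1],[2.4,-1,8.7,-7,-0.3,-0.7,1],[2.4,-1,8.7,-7,-0.3,-0.7,1],[2.4,-1,8.7,-7,-0.3,-0.7,1],[2.4,-1,8.7,-7,-0.3,-0.7,1]]' >/dev/null; python3 - <<'E'
from h import *
st(); im,d,p=cloud('wrist'); cv2.imwrite('pics/w14.png',im); np.save('w14p.npy',p)
E
```

```text
t 25.1 pos [ 436.5 -325.4   90.5] psi -7.9 tilt 0.04 F [0.7 0.4 0.2] grip 85.6 q [ 0.3   0.54  0.35  2.11 -0.35  0.55  0.77]
```

View pics/w14.png

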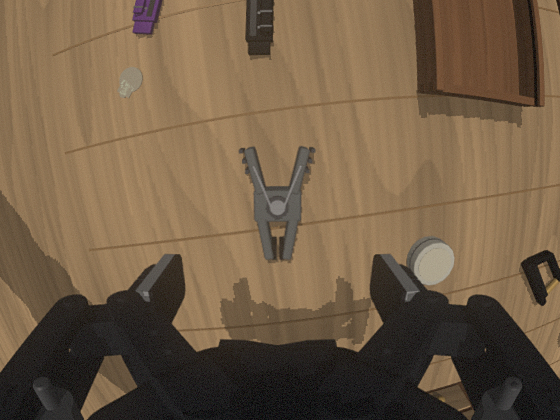

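```bash
python3 - <<'E'
from h import *
p=np.load('w14p.npy'); q=rect(p,(230,135,325,270),5)
t=np.radians(-8); ex=np.array([np.cos(t),np.sin(t)]); ey=np.array([-np.sin(t),np.cos(t)])
a=(q[:,:2]-[436.5,-325.4])@ex; b=(q[:,:2]-[436.5,-325.4])@ey
for lo in range(-60,60,5):
    k=(b>=lo)&(b<lo+5)
    if k.sum()>3: print(lo,k.sum(),np.percentile(a[k],[1,50,99]).round(1),'w',np.ptp(np.percentile(a[k],[1,99])).round(1),'z',np.percentile(q[k,2],95).round(1))
E
```

```text
rect 3650 [ 436.1 -325.4   92.4   58.2   82.7] mean [ 436.4 -322.5   20.3]
-50 18 [-10.2  -1.6   4.7] w 14.9 z 21.1
-45 123 [-11.1  -1.1  11.1] w 22.3 z 22.1
-40 146 [-11.8  -1.1  12.1] w 23.9 z 22.2
-35 208 [-12.6  -1.1  12.8] w 25.4 z 22.0
-30 121 [-13.4  -5.5  13.6] w 27.0 z 22.4
-25 128 [-14.7  -6.8  14.3] w 29.0 z 22.3
-20 126 [-15.4  -7.1  15.1] w 30.5 z 22.4
-15 211 [-17.9   0.5  17.4] w 35.3 z 22.0
-10 261 [-18.7  -1.1  18.1] w 36.8 z 23.1
-5 287 [-18.7  -0.3  18. ] w 36.6 z 24.0
0 288 [-18.5  -0.3  17.9] w 36.4 z 23.9
5 305 [-18.5  -0.3  17.8] w 36.3 z 23.4
10 313 [-18.3  -0.3  17. ] w 35.3 z 22.9
15 141 [-19.  -10.8  18.1] w 37.1 z 23.4
20 152 [-20.5  10.8  19.1] w 39.6 z 23.4
25 210 [-25.1 -13.2  23.7] w 48.8 z 23.1
30 160 [-26.8  13.1  24.8] w 51.5 z 23.0
35 203 [-27.3 -15.9  25.9] w 53.3 z 22.3
40 200 [-29.5 -17.3  28. ] w 57.5 z 22.5
45 49 [-23.3  18.4  28.1] w 51.4 z 21.5
```

Clamp centre measured at (436,-325) with yaw about -8°. The block is 37 mm wide and directly under the tool. Descending.

```bash
python3 -m inch '[[1.5,0,0,0,0,0,0.9],[4,0,0,0,0,0,0.8],[6.5,0,0,0,0,0,0.8],[8.5,0,0,0,0,0,0.8],[10.5,0,0,0,0,0,0.8],[11.7,0,0,0,0,0,0.8],[12.3,0,0,0,0,0,0.8],[12.3,0,0,0,0,0,0.8],[12.3,0,0,0,0,0,0.8],[12.3,0,0,0,0,0,0.8]]' >/dev/null; python3 - <<'E'
from h import *
st(); im,d,p=cloud('wrist'); cv2.imwrite('pics/w15.png',im)
E
```

```text
t 26.15 pos [ 437.1 -326.   -31.8] psi -7.9 tilt 0.13 F [-1.3 -0.7  0.2] grip 68.1 q [ 0.42  0.74  0.19  2.14 -0.45  0.29  0.86]
```

View pics/w15.png

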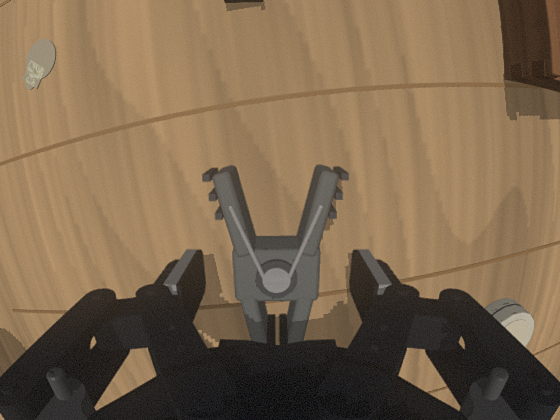

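The pads flank the block at (276,270). Closing.

```bash
python3 -m inch '[[0.1,0,0,0,0,0,0.7],[0.2,0,0,0,0,0,0.6],[0.2,0,0,0,0,0,0.5],[0.2,0,0,0,0,0,0.4],[0.2,0,0,0,0,0,0.2],[0.2,0,0,0,0,0,0],[0.2,0,0,0,0,0,0],[0.2,0,0,0,0,0,0],[0.2,0,0,0,0,0,0],[0.2,0,0,0,0,0,0]]' >/dev/null; python3 -c "
from h import *
st()"; python3 -m inch '[[-0.5,0,0,0,0,0,0],[-2,0,0,0,0,0,0],[-4,0,0,0,0,0,0],[-6,0,0,0,0,0,0],[-8,0,0,0,0,0,0],[-9.5,0,0,0,0,0,0],[-10.5,0,0,0,0,0,0],[-10.5,0,0,0,0,0,0],[-10.5,0,0,0,0,0,0],[-10.5,0,0,0,0,0,0]]' >/dev/null; python3 - <<'E'
from h import *
st(); im,d,p=cloud('wrist'); cv2.imwrite('pics/w16.png',im)
t=np.radians(8.8); ex=np.array([np.cos(t),np.sin(t)]); ey=np.array([-np.sin(t),np.cos(t)])
T=np.array([627.4,153.6])-74*ey; print(T); plan(*T,80,-81.2)
E
```

```text
t 27.2 pos [ 437.2 -326.   -33.5] psi -7.9 tilt 0.15 F [-0.3 -0.1  4.9] grip 36.8 q [ 0.42  0.74  0.19  2.14 -0.45  0.29  0.86]
t 28.2 pos [ 436.5 -325.4   70.9] psi -7.9 tilt 0.06 F [ 0.7  0.7 -0.4] grip 37.0 q [ 0.32  0.57  0.33  2.12 -0.37  0.5   0.79]
[638.72095189  80.47109977]
to (np.float64(638.7209518850188), np.float64(80.47109977295509), 80, -81.2) shift cm [ -0.92  14.45 -42.99] turn [73.3 -0.  -0.1]
to (np.float64(638.7209518850188), np.float64(80.47109977295509), 80, 98.8) shift cm [ -0.92  14.45 -42.99] turn [-1.067e+02  1.000e-01 -0.000e+00]
to (np.float64(638.7209518850188), np.float64(80.47109977295509), 80, -261.2) shift cm [ -0.92  14.45 -42.99] turn [-1.067e+02  1.000e-01 -0.000e+00]
```

View pics/w16.png

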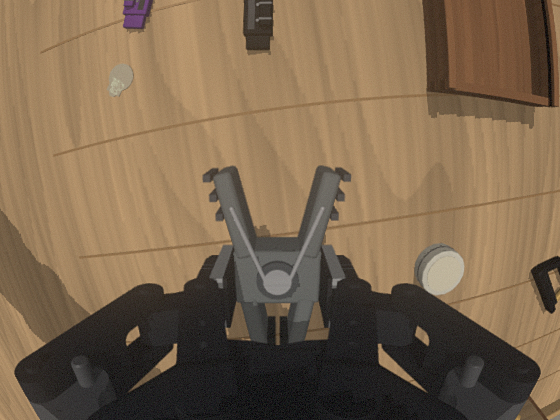

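The clamp is held level at (277,270). Moving it to the large box.

```bash
python3 -m inch '[[-0.2,0.5,-1.4,3,0,0,0],[-0.5,1.6,-4.7,10,0,0,0],[-0.9,2.8,-8.5,17,0,0,0],[-0.9,4.1,-12.3,24,0,0,0],[-0.9,5.4,-16.1,31,0,0,0],[-0.9,6.7,-19.9,38,0,0,0],[-0.9,8,-23.7,45,0,0,0],[-0.9,9.2,-27.5,52,0,0,0],[-0.9,10.5,-31.3,58,0,0,0],[-0.9,11.8,-35,64,0,0,0]]' >/dev/null; python3 - <<'E'
from h import *
st(); plan(638.7,80.5,60,-81.2)
E
```

```text
t 29.25 pos [601.6   6.9  78.8] psi -72.1 tilt 0.06 F [ 0.9 -0.8 -0.8] grip 36.4 q [-0.57  0.71  0.73  2.   -0.73  0.71 -0.64]
to (638.7, 80.5, 60, -81.2) shift cm [ 1.88 -5.87 -5.8 ] turn [ 9.1  0.1 -0. ]
to (638.7, 80.5, 60, 98.8) shift cm [ 1.88 -5.87 -5.8 ] turn [-1.709e+02  0.000e+00  1.000e-01]
to (638.7, 80.5, 60, -261.2) shift cm [ 1.88 -5.87 -5.8 ] turn [-1.709e+02  0.000e+00  1.000e-01]
```

```bash
python3 -m inch '[[0,-2,-2,3,0,0,0],[0,-3.8,-3.7,6,0,0,0],[0,-5,-5,8,0,0,0],[0.5,-5.7,-5.6,9,0,0,0],[1.2,-5.9,-5.8,9.1,0,0,0],[1.9,-5.9,-5.8,9.1,0,0,0],[1.9,-5.9,-5.8,9.1,0,0,0],[1.9,-5.9,-5.8,9.1,0,0,0],[1.9,-5.9,-5.8,9.1,0,0,0],[1.9,-5.9,-5.8,9.1,0,0,0]]' >/dev/null; python3 - <<'E'
from h import *
st(); im,d,p=cloud('wrist'); cv2.imwrite('pics/w17.png',im)
E
```

```text
t 30.25 pos [638.8  80.1  60.2] psi -81.3 tilt 0.04 F [ 0.5 -0.3 -1.4] grip 36.8 q [-0.68  0.8   0.76  1.91 -0.79  0.76 -0.88]
```

View pics/w17.png

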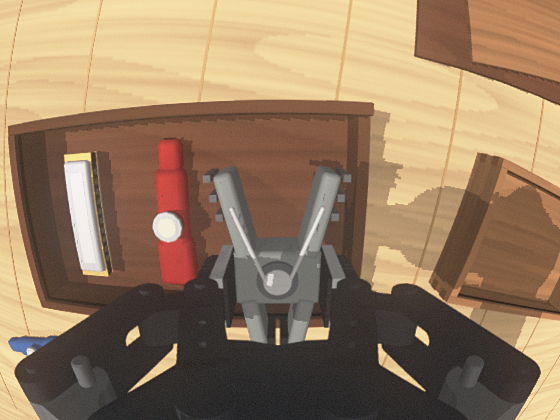

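The clamp is over the free floor between the kazoo (172,220) and the low end wall (360,200). Lowering.

```bash
python3 -m inch '[[1,0,0,0,0,0,0],[2.5,0,0,0,0,0,0],[4,0,0,0,0,0,0],[5.5,0,0,0,0,0,0],[6.7,0,0,0,0,0,0],[7.5,0,0,0,0,0,0],[8.1,0,0,0,0,0,0],[8.4,0,0,0,0,0,0],[8.6,0,0,0,0,0,0],[8.6,0,0,0,0,0,0]]' >/dev/null; python3 -c "
from h import *
st()"; python3 -m inch '[[0.05,0,0,0,0,0,0],[0.1,0,0,0,0,0,0],[0.13,0,0,0,0,0,0],[0.16,0,0,0,0,0,0],[0.16,0,0,0,0,0,0],[0.16,0,0,0,0,0,0],[0.16,0,0,0,0,0,0],[0.16,0,0,0,0,0,0],[0.16,0,0,0,0,0,0],[0.16,0,0,0,0,0,0]]' >/dev/null; python3 -c "
from h import *
st()"
```

```text
t 31.3 pos [639.   80.3 -25.6] psi -81.3 tilt 0.03 F [-0.7  0.6  1. ] grip 36.9 q [-0.61  0.9   0.64  1.93 -0.91  0.63 -0.79]
t 32.3 pos [639.   80.3 -27.3] psi -81.3 tilt 0.03 F [-1.  -0.5 -1.7] grip 36.9 q [-0.61  0.9   0.64  1.93 -0.91  0.63 -0.79]
```

```bash
python3 -m inch '[[0.04,0,0,0,0,0,0],[0.08,0,0,0,0,0,0],[0.12,0,0,0,0,0,0],[0.12,0,0,0,0,0,0],[0.12,0,0,0,0,0,0],[0.12,0,0,0,0,0,0],[0.12,0,0,0,0,0,0],[0.12,0,0,0,0,0,0],[0.12,0,0,0,0,0,0],[0.12,0,0,0,0,0,0]]' >/dev/null; python3 -c "
from h import *
st()"
```

```text
t 33.3 pos [639.1  80.3 -27.4] psi -81.3 tilt 0.03 F [-1.9  0.6  8.8] grip 36.5 q [-0.61  0.9   0.64  1.93 -0.91  0.63 -0.79]
```

Contact at 8.8 N. Releasing with a small opening, then rising.

```bash
python3 -m inch '[[0,0,0,0,0,0,0.5],[0,0,0,0,0,0,0.55],[0,0,0,0,0,0,0.55],[0,0,0,0,0,0,0.55],[-1,0,0,0,0,0,0.55],[-3,0,0,0,0,0,0.55],[-6,0,0,0,0,0,0.6],[-9,0,0,0,0,0,0.8],[-12,0,0,0,0,0,1],[-14,0,0,0,0,0,1]]' >/dev/null; python3 - <<'E'
from h import *
st(); im,d,p=cloud('wrist'); cv2.imwrite('pics/w18.png',im)
plan(443.6,-162,90,-8.7)
E
```

```text
t 34.3 pos [640.3  79.7 116.7] psi -81.3 tilt 0.26 F [1.7 0.  0.3] grip 85.3 q [-0.72  0.74  0.83  1.88 -0.72  0.85 -0.94]
to (443.6, -162, 90, -8.7) shift cm [ 2.73 20.87 23.3 ] turn [-72.6  -0.4  -0.3]
to (443.6, -162, 90, 171.3) shift cm [ 2.73 20.87 23.3 ] turn [107.4  -0.4   0.5]
to (443.6, -162, 90, -188.7) shift cm [ 2.73 20.87 23.3 ] turn [107.4  -0.4   0.5]
```

View pics/w18.png

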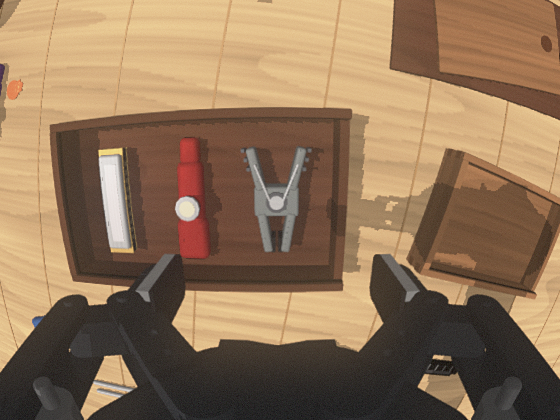

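The three things lie side by side in the large box at (117,200), (190,200) and (275,200). The next target is the black bridge.

```bash
python3 -m inch '[[0,1,1.1,-4,0,0,1],[0,3,3.4,-12,0,0,1],[0,5.5,6.1,-20,0,0,1],[0,8,9,-28,0,0,1],[0,10.5,11.8,-36,0,0,1],[0,13,14.6,-44,0,0,1],[0.5,15.5,17.4,-52,0,0,1],[1.2,18,20.1,-60,-0.2,-0.2,1],[2,19.9,22.2,-67,-0.4,-0.3,1],[2.7,20.9,23.3,-72.6,-0.4,-0.3,1]]' >/dev/null; python3 - <<'E'
from h import *
st(); im,d,p=cloud('wrist'); cv2.imwrite('pics/w19.png',im); np.save('w19p.npy',p)
E
```

```text
t 35.35 pos [ 441.6 -165.1   91.2] psi -8.7 tilt 0.1 F [-0.5  0.6 -0. ] grip 85.5 q [-0.05  0.48  0.41  2.26 -0.42  0.46  0.55]
```

View pics/w19.png

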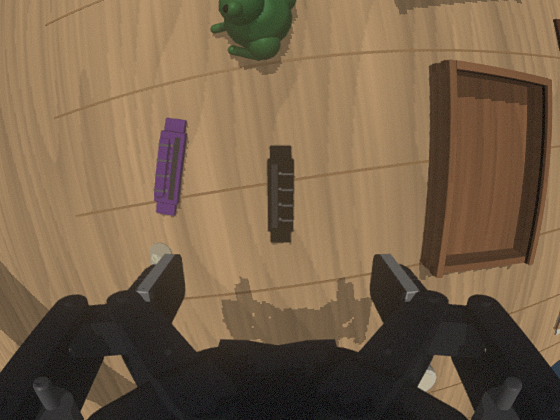

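The black bridge is at (281,193), with the purple one to its left at (172,167). Measuring the bridge and the small box.

```bash
python3 - <<'E'
from h import *
p=np.load('w19p.npy'); q=rect(p,(255,135,305,255),3.5); im=cv2.imread('pics/w19.png')
V=im.max(-1); blob('wrist',im,V<75,(255,135,305,255),9)
t=np.radians(-8); ex=np.array([np.cos(t),np.sin(t)]); ey=np.array([-np.sin(t),np.cos(t)])
a=(q[:,:2]-[443.6,-162])@ex; b=(q[:,:2]-[443.6,-162])@ey
for lo in range(-45,45,10):
    k=(b>=lo)&(b<lo+10); print(lo,k.sum(),np.percentile(a[k],[2,50,98]).round(1),np.percentile(q[k,2],[5,50,95]).round(1))
print(np.percentile(b,[0.5,99.5]))
# small box
q=p[50:285,410:558].reshape(-1,3); q=q[(q[:,2]>33)&(q[:,2]<43)]
r=cv2.minAreaRect(q[:,:2].astype(np.float32)); print('box',len(q),np.round(r[0]+r[1]+(r[2],),1))
c0=np.array([641.4,-163]); t=np.radians(-7); ex=np.array([np.cos(t),np.sin(t)]); ey=np.array([-np.sin(t),np.cos(t)])
a=(q[:,:2]-c0)@ex; b=(q[:,:2]-c0)@ey
for lo in range(-80,80,20):
    k=(b>=lo)&(b<lo+20)&(a<-35)
    if k.sum()>5: print('near',lo,k.sum(),np.percentile(a[k],[5,50,95]).round(1))
for lo in range(-50,60,20):
    k=(a>=lo)&(a<lo+20)&(b>70)
    if k.sum()>5: print('+y',lo,k.sum(),np.percentile(b[k],[5,50,95]).round(1))
E
```

```text
rect 2367 [ 442.8 -162.1   83.4   21.4   81.6] mean [ 443.1 -160.2    7.6]
blob 1254 px (np.float64(278.6), np.float64(190.4)) rect [ 443.  -160.4   80.6   20.3   80.9] mean [ 442.1 -157. ] axis 80.5
-45 140 [-9.3 -1.5  6.5] [3.8 4.8 6.2]
-35 229 [-11.2  -1.4   9.7] [4.4 6.4 7.7]
-25 293 [-11.4  -0.5   9.7] [ 6.1  7.7 11.6]
-15 297 [-11.2  -0.4   9.7] [ 6.   7.8 11.8]
-5 305 [-11.   -1.    9.7] [ 5.9  7.7 11.5]
5 311 [-10.8  -0.9   9.7] [ 6.   7.8 11.5]
15 318 [-10.6  -0.    9.8] [ 5.9  7.9 11.7]
25 310 [-10.5  -0.7   9.6] [3.9 6.4 7.9]
35 164 [-8.7 -0.6  7.6] [3.8 4.9 5.8]
[-41.09551522  41.36586002]
box 3830 [ 639.3 -163.7  184.3  123.9   83.1]
near -80 174 [-63.3 -60.6 -56.7]
near -60 188 [-63.2 -60.6 -56.6]
near -40 203 [-63.3 -60.8 -56.8]
near -20 203 [-63.1 -60.6 -56.6]
near 0 219 [-63.3 -60.6 -56.9]
near 20 219 [-63.2 -60.7 -56.8]
near 40 227 [-63.3 -60.8 -56.7]
near 60 225 [-63.6 -60.8 -56.9]
+y -50 181 [83.6 86.9 90.4]
+y -30 157 [83.7 86.8 90.2]
+y -10 146 [83.7 86.9 90.4]
+y 10 131 [83.7 87.  90.4]
+y 30 110 [83.7 86.9 90.2]
+y 50 137 [71.2 80.  89.3]
```

```bash
python3 -m inch '[[1.5,0.1,-0.3,0,0,0,1],[4,0.1,-0.3,0,0,0,0.8],[6.5,0.1,-0.3,0,0,0,0.6],[8.5,0.1,-0.3,0,0,0,0.6],[10.5,0.1,-0.3,0,0,0,0.6],[11.7,0.1,-0.3,0,0,0,0.6],[12.3,0.1,-0.3,0,0,0,0.6],[12.4,0.1,-0.3,0,0,0,0.6],[12.4,0.1,-0.3,0,0,0,0.6],[12.4,0.1,-0.3,0,0,0,0.6]]' >/dev/null; python3 - <<'E'
from h import *
st(); im,d,p=cloud('wrist'); cv2.imwrite('pics/w20.png',im)
E
```

```text
t 36.4 pos [ 441.6 -163.8  -32.8] psi -8.8 tilt 0.11 F [-0.   0.4 -0.1] grip 51.1 q [ 0.15  0.71  0.14  2.3  -0.58  0.16  0.68]
```

View pics/w20.png

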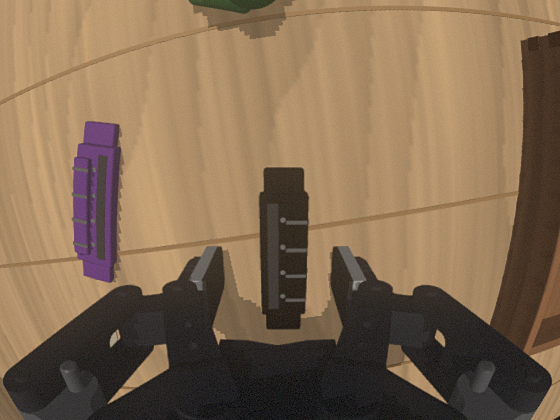

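The bridge is at (284,248), about 2 mm right of the finger midline at 277. Trimming that, then closing.

```bash
python3 -m inch '[[0.1,0.2,-0.2,0,0,0,0.6],[0.2,0.2,-0.2,0,0,0,0.5],[0.2,0.2,-0.2,0,0,0,0.4],[0.2,0.2,-0.2,0,0,0,0.3],[0.2,0.2,-0.2,0,0,0,0.2],[0.2,0.2,-0.2,0,0,0,0],[0.2,0.2,-0.2,0,0,0,0],[0.2,0.2,-0.2,0,0,0,0],[0.2,0.2,-0.2,0,0,0,0],[0.2,0.2,-0.2,0,0,0,0]]' >/dev/null; python3 -c "
from h import *
st()"; python3 -m inch '[[-0.3,0,0,0,0,0,0],[-1,0,0,0,0,0,0],[-3,0,0,0,0,0,0],[-5,0,0,0,0,0,0],[-7,0,0,0,0,0,0],[-8.5,0,0,0,0,0,0],[-9.5,0,0,0,0,0,0],[-10,0,0,0,0,0,0],[-10,0,0,0,0,0,0],[-10,0,0,0,0,0,0]]' >/dev/null; python3 - <<'E'
from h import *
st(); im,d,p=cloud('wrist'); cv2.imwrite('pics/w21.png',im)
t=np.radians(-7); ey=np.array([-np.sin(t),np.cos(t)])
T=np.array([638.8,-164.2])+45*ey; print(T,np.array([638.8,-164.2])-32*ey); plan(*T,60,83)
E
```

```text
t 37.45 pos [ 443.8 -162.1  -34.5] psi -8.8 tilt 0.1 F [-0.4  0.1  5.4] grip 19.5 q [ 0.15  0.71  0.14  2.3  -0.58  0.16  0.68]
t 38.45 pos [ 443.5 -161.7   65.2] psi -8.8 tilt 0.08 F [-0.3  0.5  0.2] grip 19.6 q [-0.02  0.53  0.37  2.28 -0.48  0.41  0.59]
[ 644.28412045 -119.53542318] [ 634.90018101 -195.96147685]
to (np.float64(644.2841204532316), np.float64(-119.5354231761405), 60, 83) shift cm [ 0.48 19.21 -7.23] turn [-91.8   0.    0.1]
to (np.float64(644.2841204532316), np.float64(-119.5354231761405), 60, 263) shift cm [ 0.48 19.21 -7.23] turn [88.2  0.1 -0. ]
to (np.float64(644.2841204532316), np.float64(-119.5354231761405), 60, -97) shift cm [ 0.48 19.21 -7.23] turn [88.2  0.1 -0. ]
```

View pics/w21.png

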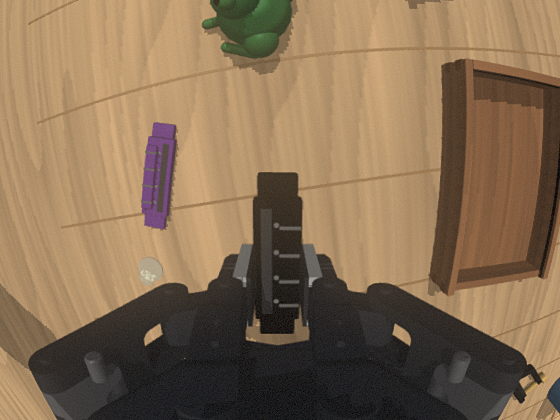

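The bridge is held level at (277,250). Moving it to the small box.

```bash
python3 -m inch '[[0,0.8,-0.3,6,0,0,0],[0,2.5,-0.9,14,0,0,0],[0,4.5,-1.7,22,0,0,0],[0,6.8,-2.6,30,0,0,0],[0,9.1,-3.4,38,0,0,0],[0,11.4,-4.3,46,0,0,0],[0,13.7,-5.2,54,0,0,0],[0,16,-6,62,0,0,0],[0,18,-6.8,70,0,0,0],[0,19.2,-7.2,78,0,0,0]]' >/dev/null; python3 - <<'E'
from h import *
st(); plan(644.3,-119.5,50,-97)
E
```

```text
t 39.5 pos [ 645.6 -118.6   63.4] psi -87.0 tilt 0.1 F [-1.1 -0.1 -0.6] grip 20.2 q [-0.4   0.83  0.81  1.88 -0.82  0.81 -0.66]
to (644.3, -119.5, 50, -97) shift cm [1.34 0.09 0.14] turn [10.   0.1 -0.1]
to (644.3, -119.5, 50, 83) shift cm [1.34 0.09 0.14] turn [-1.7e+02  1.0e-01  1.0e-01]
to (644.3, -119.5, 50, -277) shift cm [1.34 0.09 0.14] turn [-1.7e+02  1.0e-01  1.0e-01]
```

```bash
python3 -m inch '[[0,0.1,0.1,5,0,0,0],[0,0.1,0.1,10,0,0,0],[0,0.1,0.1,10,0,0,0],[0,0.1,0.1,10,0,0,0],[0,0.1,0.1,10,0,0,0],[0,0.1,0.1,10,0,0,0],[0,0.1,0.1,10,0,0,0],[0,0.1,0.1,10,0,0,0],[0,0.1,0.1,10,0,0,0],[0,0.1,0.1,10,0,0,0]]' >/dev/null; python3 - <<'E'
from h import *
st(); im,d,p=cloud('wrist'); cv2.imwrite('pics/w22.png',im);plan(644.3,-119.5,-27,-97)
E
```

```text
t 40.5 pos [ 644.7 -119.6   63.5] psi -97.0 tilt 0.09 F [ 0.1 -0.8 -0.8] grip 19.6 q [-0.42  0.85  0.85  1.88 -0.86  0.83 -0.79]
to (644.3, -119.5, -27, -97) shift cm [ 9.04 -0.02  0.03] turn [ 0.   0.1 -0.1]
to (644.3, -119.5, -27, 83) shift cm [ 9.04 -0.02  0.03] turn [-1.8e+02  1.0e-01  1.0e-01]
to (644.3, -119.5, -27, -277) shift cm [ 9.04 -0.02  0.03] turn [-1.8e+02  1.0e-01  1.0e-01]
```

View pics/w22.png

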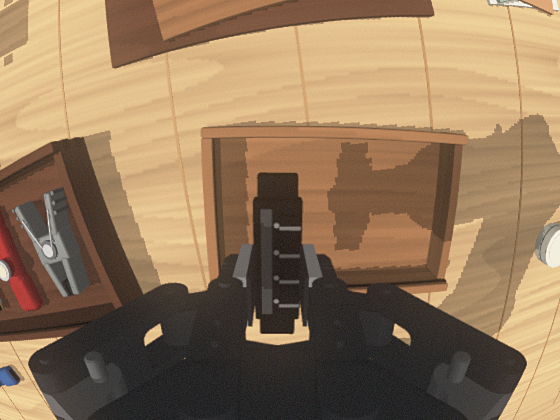

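The bridge is over the +y half of the small box and parallel to its end walls. Lowering.

```bash
python3 -m inch '[[1,0,0,0,0,0,0],[2.5,0,0,0,0,0,0],[4,0,0,0,0,0,0],[5.5,0,0,0,0,0,0],[7,0,0,0,0,0,0],[8,0,0,0,0,0,0],[8.5,0,0,0,0,0,0],[8.8,0,0,0,0,0,0],[9,0,0,0,0,0,0],[9,0,0,0,0,0,0]]' >/dev/null; python3 -c "
from h import *
st()"; python3 -m inch '[[0.05,0,0,0,0,0,0],[0.1,0,0,0,0,0,0],[0.12,0,0,0,0,0,0],[0.14,0,0,0,0,0,0],[0.14,0,0,0,0,0,0],[0.14,0,0,0,0,0,0],[0.14,0,0,0,0,0,0],[0.14,0,0,0,0,0,0],[0.14,0,0,0,0,0,0],[0.14,0,0,0,0,0,0]]' >/dev/null; python3 -c "
from h import *
st()"
```

```text
t 41.55 pos [ 644.9 -119.8  -26.3] psi -97.0 tilt 0.08 F [0.1 0.2 0.5] grip 19.9 q [-0.35  0.95  0.73  1.9  -0.99  0.71 -0.7 ]
t 42.55 pos [ 644.9 -119.8  -27.7] psi -97.0 tilt 0.08 F [ 0.4  0.9 -0. ] grip 19.7 q [-0.35  0.95  0.73  1.9  -0.99  0.71 -0.7 ]
```

```bash
python3 -m inch '[[0.04,0,0,0,0,0,0],[0.08,0,0,0,0,0,0],[0.12,0,0,0,0,0,0],[0.12,0,0,0,0,0,0],[0.12,0,0,0,0,0,0],[0.12,0,0,0,0,0,0],[0.12,0,0,0,0,0,0],[0.12,0,0,0,0,0,0],[0.12,0,0,0,0,0,0],[0.12,0,0,0,0,0,0]]' >/dev/null; python3 -c "
from h import *
st()"
```

```text
t 43.55 pos [ 644.9 -119.9  -28.4] psi -97.0 tilt 0.05 F [-1.5  1.3  4.8] grip 19.6 q [-0.35  0.95  0.73  1.9  -0.99  0.7  -0.7 ]
```

```bash
python3 -m inch '[[0,0,0,0,0,0,0.32],[0,0,0,0,0,0,0.4],[0,0,0,0,0,0,0.42],[0,0,0,0,0,0,0.42],[-1,0,0,0,0,0,0.42],[-3,0,0,0,0,0,0.42],[-6,0,0,0,0,0,0.6],[-9,0,0,0,0,0,0.8],[-12,0,0,0,0,0,1],[-14,0,0,0,0,0,1]]' >/dev/null; python3 - <<'E'
from h import *
st(); im,d,p=cloud('wrist'); cv2.imwrite('pics/w23.png',im)
plan(572,-401,90,-97)
E
```

```text
t 44.55 pos [ 646.1 -120.8  115.6] psi -97.0 tilt 0.23 F [-0.1 -0.1  0.4] grip 85.6 q [-0.45  0.79  0.91  1.86 -0.8   0.91 -0.84]
to (572, -401, 90, -97) shift cm [ 2.82 28.66  4.11] turn [-0.  -0.4 -0.1]
to (572, -401, 90, 83) shift cm [ 2.82 28.66  4.11] turn [180.   -0.2   0.7]
to (572, -401, 90, -277) shift cm [ 2.82 28.66  4.11] turn [180.   -0.2   0.7]
```

View pics/w23.png

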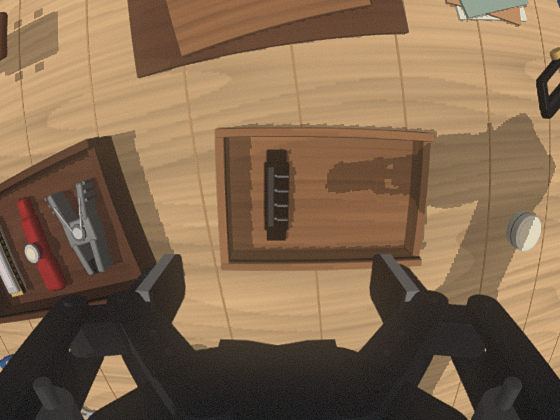

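The bridge is flat in the small box at (277,195). Next is the white tin at (526,232).

```bash
python3 -m inch '[[0,1.2,0.2,0,0,0,1],[0,4,0.6,0,0,0,1],[0,7.5,1.1,0,0,0,1],[0,11.5,1.6,0,-0.1,0,1],[0,15.5,2.2,0,-0.2,0,1],[0,19.5,2.8,0,-0.3,0,1],[0.8,23.5,3.4,0,-0.4,0,1],[1.8,26.5,3.8,0,-0.4,0,1],[2.5,28.5,4.1,0,-0.4,0,1],[2.8,28.6,4.1,0,-0.4,0,1]]' >/dev/null; python3 - <<'E'
from h import *
st(); im,d,p=cloud('wrist'); cv2.imwrite('pics/w24.png',im); np.save('w24p.npy',p)
E
```

```text
t 45.6 pos [ 568.  -405.    89.4] psi -97.4 tilt 0.26 F [ 0.2  0.3 -0.2] grip 85.3 q [ 0.04  0.85  0.85  1.77 -0.79  0.9  -0.46]
```

View pics/w24.png

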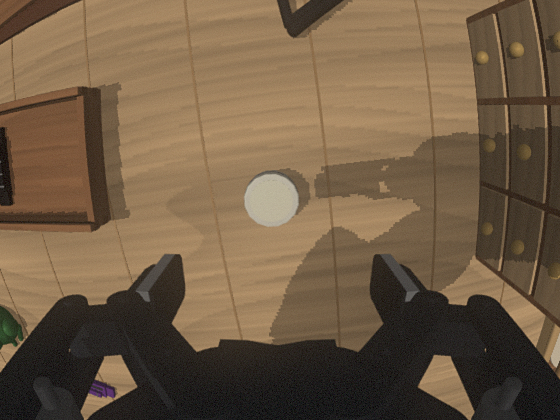

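```bash
python3 - <<'E'
from h import *
p=np.load('w24p.npy'); q=rect(p,(230,150,315,240),14,30)
(c,r)=cv2.minEnclosingCircle(q[:,:2].astype(np.float32)); print(c,r,np.median(q[:,2]))
k=q[:,2]>17.5; print(q[k].mean(0)); plan(c[0],c[1],-30,-97)
E
```

```text
rect 2321 [ 574.  -397.8   42.7   43.2   84.3] mean [ 574.7 -398.2   19.3]
(573.9356689453125, -398.2961120605469) 22.107616424560547 19.325330855145666
[ 574.40444275 -398.05937802   19.34451662]
to (573.9356689453125, -398.2961120605469, -30, -97) shift cm [11.88 -0.47 -0.42] turn [-0.3  0.1 -0.1]
to (573.9356689453125, -398.2961120605469, -30, 83) shift cm [11.88 -0.47 -0.42] turn [ 1.797e+02 -1.000e-01 -2.000e-01]
to (573.9356689453125, -398.2961120605469, -30, -277) shift cm [11.88 -0.47 -0.42] turn [ 1.797e+02 -1.000e-01 -2.000e-01]
```

The tin centre is at (574,-398). Descending.

```bash
python3 -m inch '[[1.5,-0.4,-0.4,0,0,0,1],[4,-0.5,-0.4,0,0,0,0.9],[6.5,-0.5,-0.4,0,0,0,0.9],[8.5,-0.5,-0.4,0,0,0,0.9],[10.5,-0.5,-0.4,0,0,0,0.9],[11.7,-0.5,-0.4,0,0,0,0.9],[12,-0.5,-0.4,0,0,0,0.9],[12,-0.5,-0.4,0,0,0,0.9],[12,-0.5,-0.4,0,0,0,0.9],[12,-0.5,-0.4,0,0,0,0.9]]' >/dev/null; python3 - <<'E'
from h import *
st(); im,d,p=cloud('wrist'); cv2.imwrite('pics/w25.png',im);plan(574,-398.2,-32,-97)
E
```

```text
t 46.65 pos [ 574.3 -398.8  -30. ] psi -97.3 tilt 0.16 F [-0.  -0.2 -0.8] grip 76.9 q [ 0.11  0.98  0.71  1.8  -0.93  0.74 -0.37]
to (574, -398.2, -32, -97) shift cm [ 0.19 -0.04  0.03] turn [-0.3  0.  -0.1]
to (574, -398.2, -32, 83) shift cm [ 0.19 -0.04  0.03] turn [179.7  -0.2  -0. ]
to (574, -398.2, -32, -277) shift cm [ 0.19 -0.04  0.03] turn [179.7  -0.2  -0. ]
```

View pics/w25.png

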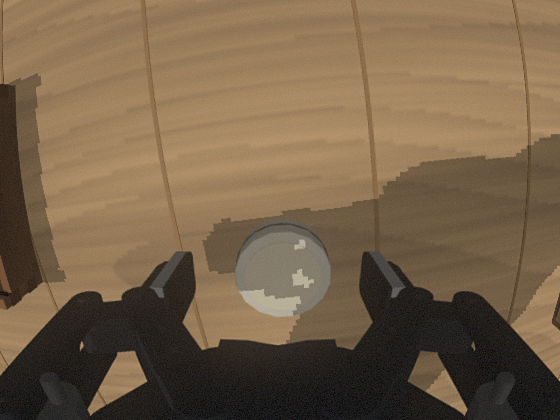

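```bash
python3 -m inch '[[0.1,0.1,0,0,0,0,0.8],[0.2,0.1,0,0,0,0,0.7],[0.2,0.1,0,0,0,0,0.6],[0.2,0.1,0,0,0,0,0.5],[0.2,0.1,0,0,0,0,0.4],[0.2,0.1,0,0,0,0,0.2],[0.2,0.1,0,0,0,0,0.2],[0.2,0.1,0,0,0,0,0.2],[0.2,0.1,0,0,0,0,0.2],[0.2,0.1,0,0,0,0,0.2]]' >/dev/null; python3 -c "
from h import *
st()"; python3 -m inch '[[-0.3,0,0,0,0,0,0.2],[-1,0,0,0,0,0,0.2],[-3,0,0,0,0,0,0.2],[-5,0,0,0,0,0,0.2],[-7,0,0,0,0,0,0.2],[-8.5,0,0,0,0,0,0.2],[-9.5,0,0,0,0,0,0.2],[-10,0,0,0,0,0,0.2],[-10,0,0,0,0,0,0.2],[-10,0,0,0,0,0,0.2]]' >/dev/null; python3 - <<'E'
from h import *
st(); im,d,p=cloud('wrist'); cv2.imwrite('pics/w26.png',im)
plan(634.9,-196,68,-97)
E
```

```text
t 47.7 pos [ 574.2 -399.9  -31.6] psi -97.3 tilt 0.16 F [-0.7  0.6  5.6] grip 41.8 q [ 0.11  0.98  0.71  1.8  -0.93  0.74 -0.36]
t 48.7 pos [ 574.  -399.1   67.7] psi -97.3 tilt 0.12 F [-0.1 -0.5 -0.6] grip 41.7 q [ 0.05  0.87  0.82  1.77 -0.81  0.87 -0.45]
to (634.9, -196, 68, -97) shift cm [ -0.09 -20.91  -3.48] turn [-0.3  0.1 -0.1]
to (634.9, -196, 68, 83) shift cm [ -0.09 -20.91  -3.48] turn [ 1.797e+02 -2.000e-01 -1.000e-01]
to (634.9, -196, 68, -277) shift cm [ -0.09 -20.91  -3.48] turn [ 1.797e+02 -2.000e-01 -1.000e-01]
```

View pics/w26.png

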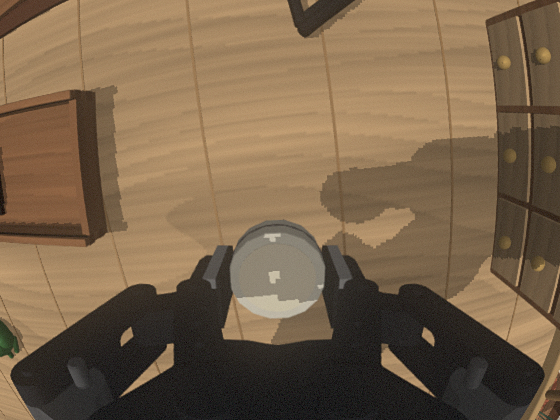

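The tin is held upright at (278,270). Moving it to the small box.

```bash
python3 -m inch '[[0,-1,-0.2,0,0,0,0.2],[0,-3.5,-0.6,0,0,0,0.2],[0,-6.5,-1.1,0,0,0,0.2],[0,-9.5,-1.6,0,0,0,0.2],[0,-12.5,-2.1,0,0,0,0.2],[0,-15.5,-2.6,0,0,0,0.2],[0,-18,-3,0,0,0,0.2],[0,-20,-3.3,0,0,0,0.2],[0,-20.9,-3.5,0,0,0,0.2],[0,-20.9,-3.5,0,0,0,0.2]]' >/dev/null; python3 - <<'E'
from h import *
st(); im,d,p=cloud('wrist'); cv2.imwrite('pics/w27.png',im);plan(634.9,-196,-24,-97)
E
```

```text
t 49.75 pos [ 635.6 -193.5   66.2] psi -97.1 tilt 0.14 F [ 0.7 -0.1 -0.4] grip 42.1 q [-0.29  0.85  0.84  1.86 -0.85  0.84 -0.7 ]
to (634.9, -196, -24, -97) shift cm [ 9.07  0.01 -0.01] turn [-0.2  0.1 -0.1]
to (634.9, -196, -24, 83) shift cm [ 9.07  0.01 -0.01] turn [179.8  -0.2  -0.2]
to (634.9, -196, -24, -277) shift cm [ 9.07  0.01 -0.01] turn [179.8  -0.2  -0.2]
```

View pics/w27.png

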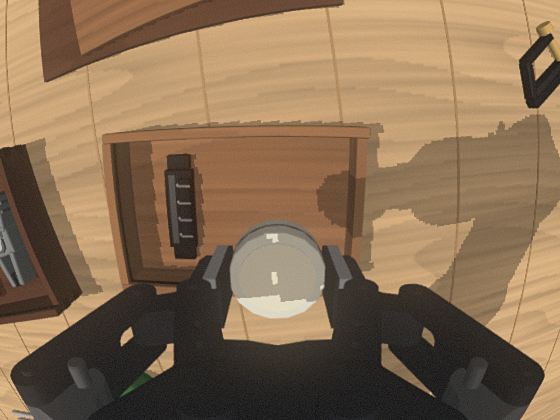

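The tin is over the free half, away from the bridge at (181,205). Lowering.

```bash
python3 -m inch '[[1,0,0,0,0,0,0.2],[2.5,0,0,0,0,0,0.2],[4,0,0,0,0,0,0.2],[5.5,0,0,0,0,0,0.2],[7,0,0,0,0,0,0.2],[8,0,0,0,0,0,0.2],[8.5,0,0,0,0,0,0.2],[8.8,0,0,0,0,0,0.2],[9,0,0,0,0,0,0.2],[9,0,0,0,0,0,0.2]]' >/dev/null; python3 -c "
from h import *
st()"; python3 -m inch '[[0.05,0,0,0,0,0,0.2],[0.1,0,0,0,0,0,0.2],[0.12,0,0,0,0,0,0.2],[0.12,0,0,0,0,0,0.2],[0.12,0,0,0,0,0,0.2],[0.12,0,0,0,0,0,0.2],[0.12,0,0,0,0,0,0.2],[0.12,0,0,0,0,0,0.2],[0.12,0,0,0,0,0,0.2],[0.12,0,0,0,0,0,0.2]]' >/dev/null; python3 -c "
from h import *
st()"
```

```text
t 50.8 pos [ 635. -196.  -23.] psi -97.2 tilt 0.15 F [-0.2  0.8 -1.2] grip 41.5 q [-0.23  0.95  0.73  1.88 -0.96  0.72 -0.62]
t 51.8 pos [ 635.1 -196.   -24.3] psi -97.2 tilt 0.15 F [-0.4 -0.5 -0.7] grip 41.6 q [-0.23  0.95  0.73  1.88 -0.96  0.72 -0.62]
```

```bash
python3 -m inch '[[0.04,0,0,0,0,0,0.2],[0.08,0,0,0,0,0,0.2],[0.12,0,0,0,0,0,0.2],[0.14,0,0,0,0,0,0.2],[0.16,0,0,0,0,0,0.2],[0.16,0,0,0,0,0,0.2],[0.16,0,0,0,0,0,0.2],[0.16,0,0,0,0,0,0.2],[0.16,0,0,0,0,0,0.2],[0.16,0,0,0,0,0,0.2]]' >/dev/null; python3 -c "
from h import *
st()"
```

```text
t 52.8 pos [ 635.  -196.   -25.6] psi -97.2 tilt 0.14 F [-2.5  1.5  5.3] grip 41.7 q [-0.23  0.95  0.73  1.88 -0.97  0.71 -0.61]
```

Contact at 5 N. Releasing and rising clear.

```bash
python3 -m inch '[[0,0,0,0,0,0,0.55],[0,0,0,0,0,0,0.6],[0,0,0,0,0,0,0.62],[0,0,0,0,0,0,0.62],[-1,0,0,0,0,0,0.62],[-3,0,0,0,0,0,0.62],[-6,0,0,0,0,0,0.7],[-9,0,0,0,0,0,0.8],[-13,0,0,0,0,0,1],[-16,0,0,0,0,0,1]]' >/dev/null; python3 - <<'E'
from h import *
st(); im,d,p=cloud('wrist'); cv2.imwrite('pics/w28.png',im); np.save('w28p.npy',p)
im,d=cams.get_image('scene'); cv2.imwrite('pics/s9.png',im)
E
```

```text
t 53.8 pos [ 635.9 -196.7  138.6] psi -97.3 tilt 0.21 F [ 0.7  0.2 -0.1] grip 85.6 q [-0.34  0.77  0.93  1.82 -0.76  0.95 -0.77]
```

View pics/w28.png

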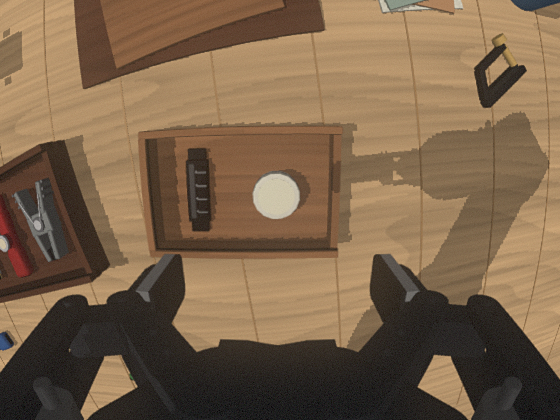

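View pics/s9.png

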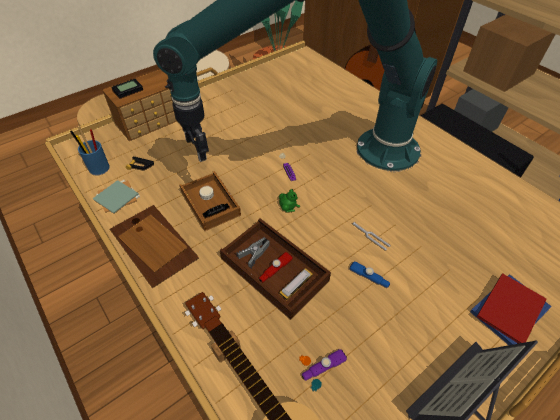

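All five parts are in their boxes, apart and flat. A last check of the heights and of the things to be left alone, then I hand in.

```bash
python3 - <<'E'
from h import *
p=np.load('w28p.npy')
print('tin top',np.nanpercentile(p[185:208,262:290,2],[5,50,95]).round(1),'bridge',np.nanpercentile(p[165:215,192:205,2],[5,50,95]).round(1))
im,d,p=cloud('top'); p0=np.load('top_p.npy')
for k,r in {'blue':(125,228,175,256),'frog':(258,222,292,256)}.items():
    rect(p0,r,6); rect(p,r,6)
q=p[145:195,175:260,2]; print('large box zmax',np.nanmax(q).round(1))
E
python3 -c "
from station import ticket
print(ticket.close_job())"
```

```text
tin top [29.8 30.9 32. ] bridge [17.8 21.4 23.5]
rect 432 [436.9 326.8  72.8 132.1   0.8] mean [435.5 322.8  16.7]
rect 54 [436.7 379.1  63.8  27.1  12.1] mean [421.4 374.9  13.3]
rect 464 [449.1  -9.9  89.   89.3   0.8] mean [449.  -11.1  30.2]
rect 476 [450.5 -11.2  86.5  86.6   0.6] mean [448.5 -12.1  29.8]
large box zmax 756.3
the job is handed in; nothing more can be done
None
```

```bash
python3 -c "
import numpy as np
p=np.load('w28p.npy')
print('floor',np.nanmedian(p[165:215,220:245,2]),'table',np.nanmedian(p[90:115,180:300,2]))"
```

```text
floor 10.479781676911045 table 5.096203872444789
```

The job is done and handed in at about 54 s of the 122 s. The harmonica, red kazoo and grey clamp lie side by side in the large box, and the black bridge and the wax tin lie apart in the small one. Each was lowered until the wrist felt light contact (5–9 N), then released. No verdict was reported.

**First grasp failed:** the real fingertips sit about 40 mm higher than the reported TCP, so the fingers closed above the harmonica without moving it. I found this from the camera depth and allowed for it afterwards. When I gripped the harmonica again, the tips pressed on the table at about 20 N, under the 40 N limit.

**Last checks:**
- **Contents of the boxes:** the last scene and wrist pictures show all five parts flat and apart.
- **Heights in the small box:** the last depth picture, taken just after a fast rise, read everything about 5 mm too high (table at 5, floor at 10.5). Corrected for that, the tin's top is about 20 mm above the floor, as it should be. The bridge came out at about 11 mm, also right for a flat bridge.
- **Heights in the large box:** the top-camera check failed because the arm hid the box, so its contents were checked by eye only.
- **Things left alone:** the top camera puts the frog where it was. The arm covered the blue kazoo in that view, so its measurement was no use. The scene picture shows it in its original spot, at about (370,274).

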